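# Square up spice-rack slats and dab their marks

## Robot

A 6-joint arm with a two-finger parallel gripper is mounted at the origin on the work surface. World frame = base frame: x ahead of the robot, y to its left, z up, the work surface at z = 0. Lengths are in m, angles in rad, forces in N, time in s.
With the tool pointing down it reaches from about 0.4 to 0.825 m from the base axis. Payload 7 kg.
Tool frame: the origin (TCP) lies at the very end of the fingers, on their centre line; the grasp point (between the pads) lies 19 mm behind it; z points along the fingers, y is the line along which they close (so a half turn about z gives the same grasp; the last joint's range is limited). The gripper opens to 85 mm and grips with 20 to 120 N. Pads are 22 mm wide; open, the fingers measure 114 mm over their backs; the gripper's body (76 mm by 85 mm) begins 54 mm behind the grasp point. The pads swing forward as they close: fully open they stand 13 mm farther back than shut.
Start: joints at [-1.025, 0.359, 0.012, 0, -1.224, -0.288], TCP at [0.172, -0.653, 0.231] pointing down, gripper open.
Joint ranges: [-3.07, 3.07], [-1.43, 2.12], [-1.02, 1.25], [-3.03, 1.67], [-3.05, -0], [-3.03, 3.03]. Speed limits (rad/s): [2.39, 2.39, 3.01, 3.14, 3.14, 3.14].

## Interface

Orientations are given as a 3x3 rotation matrix whose columns are the frame's x, y, z axes.
In Python, from cell import status, get_image, order gives the robot as it stands. The module is installed in compiled form; this text tells all that it offers.
- The arm moves only by the shell command python3 -m inch 'ROWS' [OPENING] [FORCE]. ROWS is JSON, a list of rows, each an object of numbers: "x", "y", "z": the shift along the tool's x, y, z scaled (see below); "ax", "ay", "az": the turn, a rotation vector about the tool's x, y, z scaled (see below). In form: [{"x": .., "y": .., "z": .., "ax": .., "ay": .., "az": ..}, ...]. A call has 1 to 8 rows; each row shifts and turns the commanded pose from where the row before left it, along the tool's axes as they then stand; what a row does not reach is not made up. The controller multiplies each number of a shift by 0.1 m and each number of a turn by pi/2 rad. A row lasts 1/8 s, in which the tool goes at most 62.5 mm and 10.7 degrees, less where a joint would pass 70% of its speed; a pose out of reach is approached as far as the arm can. A call with a number of a shift or a turn outside -1 to 1 is refused whole. A call with a gripper value outside its range is refused whole. OPENING is the opening, from 0 (shut) to 1 (fully open), set as the call begins (- or left out, the last holds). The fingers move at their own pace and stop on an object; FORCE is the grip in N (left out, the last holds). Time passes only in rows, so rows that do not move let the fingers close. It gives the time, the measured TCP pose, the force, the opening and the grip force at its end, in the units of the state.
- status.state(): the state, without advancing time (a new reading comes with each control period).
- get_image(name): name is "side" or "top"; returns a dict with "frame" (420x560x3 uint8, red, green, blue), "z_map" (420x560 float32, m along the optical axis (not along the pixel's ray), 0 where there is no reading), "fx", "fy", "cx", "cy" (pixels), "k1" (the pictures are not rectified: a ray, as slopes to the right and down, at radius r is drawn at 1 + k1 r^2 times it, then the intrinsics apply), "rvec" (rotation vector, rad) and "tvec" (3), from world to camera coordinates, as OpenCV has them. Camera axes: x right, y down, z forward; pixel columns grow to the right and rows downward; lengths in m; the calibration is good to about 2 mm. A picture is of the moment at which its call begins.
- order.finish_job(): hands the job in; it is judged then, once.
The state is a dict: "t": time; "joint_positions": joint angles; "dq": joint speeds; "joint_efforts": joint torques, N m; "ee_pos": TCP position; "ee_rot": TCP orientation; "force": force on the tool from outside, world axes, zero at the start; "wrist_torque": the same for the moment, N m; "grip_width": opening from 0.0 (shut) to 1.0 (fully open); "finger_force": force on a finger pad.
Only numpy, scipy, OpenCV 4.12 (cv2) and the standard library are available. Lean on these libraries where they do the work, as an engineer would, in place of code of your own. Each camera call takes 0.05 s, during which the arm holds its last target. There are 200 camera calls.

## Task

Two or three slats for a spice rack lie on the worktop: lay each on the white jig board, the 180 mm one in the lane farthest from the robot, the 150 mm one in the middle lane and the 120 mm one in the nearest lane (the lane of a missing slat stays empty), and push each snugly against the two dowels along its far edge and the dowel at its left end (left as the robot sees it). When all are home, take the dabber from its block, dip its tip at least halfway down into the pot and touch it onto the left mark of each slat, from the longest slat to the shortest; then dip it again, touch it onto the right marks in the same order, and stand the dabber back in its block. Leave every slat snug against its dowels and the pot, mug, jar and mill where they stand.

Things in the scene. Friction and masses are not known exactly. Their poses are not given: they have to be found in the camera images.
- slat_long: plain pale wooden slat, 180 mm long (its y axis) x 28 mm wide (x) x 14 mm thick (z), about 50 g, loose, starts flat on the worktop; origin at the centre of its underside. It may be absent. Either end is the same.
- mark_long_a (a point): centre of one of the two marks (dark 12 mm dowel spots) on the upper face of the 180 mm slat: mid-width, 20 mm in from its +y end, 14 mm above its underside
- mark_long_b (a point): centre of one of the two marks (dark 12 mm dowel spots) on the upper face of the 180 mm slat: mid-width, 20 mm in from its -y end, 14 mm above its underside
- seat_long (a point): point on the jig's top face, in the lane farthest from the robot, where the origin of the 180 mm slat lies when home; axes as the jig's. Home: slat's y along jig's y (either way round), its far (+x) edge on the lane's two long-edge dowels, which leave a 100 mm gap between them, its +y end on the end dowel, which stands at mid-width.
- slat_mid: plain pale wooden slat, 150 mm long (its y axis) x 28 mm wide (x) x 14 mm thick (z), about 42 g, loose, starts flat on the worktop; origin at the centre of its underside. It may be absent. Either end is the same.
- mark_mid_a (a point): centre of one of the two marks (dark 12 mm dowel spots) on the upper face of the 150 mm slat: mid-width, 20 mm in from its +y end, 14 mm above its underside
- mark_mid_b (a point): centre of one of the two marks (dark 12 mm dowel spots) on the upper face of the 150 mm slat: mid-width, 20 mm in from its -y end, 14 mm above its underside
- seat_mid (a point): point on the jig's top face, in the lane in the middle, where the origin of the 150 mm slat lies when home; axes as the jig's. Home: slat's y along jig's y (either way round), its far (+x) edge on the lane's two long-edge dowels, which leave a 70 mm gap between them, its +y end on the end dowel, which stands at mid-width.
- slat_short: plain pale wooden slat, 120 mm long (its y axis) x 28 mm wide (x) x 14 mm thick (z), about 34 g, loose, starts flat on the worktop; origin at the centre of its underside. It may be absent. Either end is the same.
- mark_short_a (a point): centre of one of the two marks (dark 12 mm dowel spots) on the upper face of the 120 mm slat: mid-width, 20 mm in from its +y end, 14 mm above its underside
- mark_short_b (a point): centre of one of the two marks (dark 12 mm dowel spots) on the upper face of the 120 mm slat: mid-width, 20 mm in from its -y end, 14 mm above its underside
- seat_short (a point): point on the jig's top face, in the lane nearest the robot, where the origin of the 120 mm slat lies when home; axes as the jig's. Home: slat's y along jig's y (either way round), its far (+x) edge on the lane's two long-edge dowels, which leave a 40 mm gap between them, its +y end on the end dowel, which stands at mid-width.
- jig: white jig board fixed to the worktop, 275 (x) x 235 (y) x 15 mm thick, origin on its underside, 112 mm from its far edge; +x within 12 degrees of straight away from the robot, +y to its left. Three lanes along y, 78 mm apart. Each has three dark dowel stops, 10 mm thick, 16 mm high: two for the slat's far (+x) edge, 35 mm in from its ends when home, one for its left (+y) end
- dabber: paste dabber, 135 mm tall, 70 g, upright in its block; origin at the middle of its tip, z up through its handle. Rubber-tipped stem 12 mm in diameter from 0 to 55 mm, steel flange 34 mm in diameter from 55 to 61 mm, round wooden handle 20 mm in diameter from 61 to 135 mm (grip it here)
- block: dark wooden stand, 70 x 70 x 60 mm tall, fixed, origin at the centre of its underside; a vertical 21 mm hole runs right through its centre. The dabber's flange rests on its top, the dabber's tip then 5 mm above the worktop on the block's axis
- pot: white ceramic pot, open on top, 300 g, loose; outer diameter 64 mm at the rim, narrower below, 55 mm tall, wall about 4 mm, inner floor about 5 mm above its origin, which is the centre of its underside. It looks empty
- mug: blue mug, bystander, 80 mm across, 90 mm tall; origin under its centre
- spice_jar: capped spice jar, bystander, 44 mm across, 95 mm tall; origin under its centre
- mill: dark wooden pepper mill, bystander, 56 mm across, 157 mm tall; origin under its centre
Mind the look-alikes: they are no part of the job. Of the things shaped like the block, the wooden one is meant.

How it is judged:
On the way, in this order (a step that is already met when the one before it is completed fails the run):
1. every slat present lies home against its stops, let go of (x of slat_long in the frame of seat_long between -0.003 and 0.003 m and y of slat_long in the frame of seat_long between -0.003 and 0.003 m and z of slat_long in the frame of seat_long between -0.003 and 0.003 m and angle between the y axis of slat_long and the y axis of seat_long, either way round below 0.035 rad and angle between each of slat_long, slat_mid, slat_short's own z axis and vertical below 0.05 rad and x of slat_mid in the frame of seat_mid between -0.003 and 0.003 m and y of slat_mid in the frame of seat_mid between -0.003 and 0.003 m and z of slat_mid in the frame of seat_mid between -0.003 and 0.003 m and angle between the y axis of slat_mid and the y axis of seat_mid, either way round below 0.035 rad and x of slat_short in the frame of seat_short between -0.003 and 0.003 m and y of slat_short in the frame of seat_short between -0.003 and 0.003 m and z of slat_short in the frame of seat_short between -0.003 and 0.003 m and angle between the y axis of slat_short and the y axis of seat_short, either way round below 0.035 rad and contact force between the fingers and slat_long below 0.1 N and contact force between the fingers and slat_mid below 0.1 N and contact force between the fingers and slat_short below 0.1 N), for 0.3 s.
2. the dabber's tip is dipped into the pot, at least 20 mm below the rim (z of dabber in the frame of pot below 0.035 m and horizontal distance between dabber and pot below 0.024 m), for 0.1 s.
3. the dabber's tip touches the left mark of the 180 mm slat (contact force between dabber and slat_long above 0.2 N and ((distance between dabber and mark_long_a below 0.007 m and y of mark_long_a in the frame of seat_long above -0.015 m) or (distance between dabber and mark_long_b below 0.007 m and y of mark_long_b in the frame of seat_long above -0.015 m))), for 0.05 s.
4. the dabber's tip touches the left mark of the 150 mm slat (contact force between dabber and slat_mid above 0.2 N and ((distance between dabber and mark_mid_a below 0.007 m and y of mark_mid_a in the frame of seat_mid above -0.015 m) or (distance between dabber and mark_mid_b below 0.007 m and y of mark_mid_b in the frame of seat_mid above -0.015 m))), for 0.05 s.
5. the dabber's tip touches the left mark of the 120 mm slat (contact force between dabber and slat_short above 0.2 N and ((distance between dabber and mark_short_a below 0.007 m and y of mark_short_a in the frame of seat_short above -0.015 m) or (distance between dabber and mark_short_b below 0.007 m and y of mark_short_b in the frame of seat_short above -0.015 m))), for 0.05 s.
6. the dabber's tip is dipped again into the pot, at least 20 mm below the rim (all of step 2), for 0.1 s.
7. the dabber's tip touches the right mark of the 180 mm slat (contact force between dabber and slat_long above 0.2 N and ((distance between dabber and mark_long_a below 0.007 m and y of mark_long_a in the frame of seat_long below 0.015 m) or (distance between dabber and mark_long_b below 0.007 m and y of mark_long_b in the frame of seat_long below 0.015 m))), for 0.05 s.
8. the dabber's tip touches the right mark of the 150 mm slat (contact force between dabber and slat_mid above 0.2 N and ((distance between dabber and mark_mid_a below 0.007 m and y of mark_mid_a in the frame of seat_mid below 0.015 m) or (distance between dabber and mark_mid_b below 0.007 m and y of mark_mid_b in the frame of seat_mid below 0.015 m))), for 0.05 s.
9. the dabber's tip touches the right mark of the 120 mm slat (contact force between dabber and slat_short above 0.2 N and ((distance between dabber and mark_short_a below 0.007 m and y of mark_short_a in the frame of seat_short below 0.015 m) or (distance between dabber and mark_short_b below 0.007 m and y of mark_short_b in the frame of seat_short below 0.015 m))), for 0.05 s.
At the end, for the whole second after the job is handed in: Every slat present lies flat on the jig with its origin within 3 mm of its seat along each jig axis and its length within 2 degrees of the jig's y; the dabber stands upright in its block (flange down, tip within 10 mm of the block's axis); the pot stands upright; all at rest and let go of (x of slat_long in the frame of seat_long between -0.003 and 0.003 m and y of slat_long in the frame of seat_long between -0.003 and 0.003 m and z of slat_long in the frame of seat_long between -0.003 and 0.003 m and angle between the y axis of slat_long and the y axis of seat_long, either way round below 0.035 rad and angle between each of slat_long, slat_mid, slat_short's own z axis and vertical below 0.05 rad and x of slat_mid in the frame of seat_mid between -0.003 and 0.003 m and y of slat_mid in the frame of seat_mid between -0.003 and 0.003 m and z of slat_mid in the frame of seat_mid between -0.003 and 0.003 m and angle between the y axis of slat_mid and the y axis of seat_mid, either way round below 0.035 rad and x of slat_short in the frame of seat_short between -0.003 and 0.003 m and y of slat_short in the frame of seat_short between -0.003 and 0.003 m and z of slat_short in the frame of seat_short between -0.003 and 0.003 m and angle between the y axis of slat_short and the y axis of seat_short, either way round below 0.035 rad and linear speed of each of slat_long, slat_mid, slat_short, dabber below 0.02 m/s and horizontal distance between dabber and block below 0.01 m and z of dabber in the frame of block below 0.01 m and angle between each of dabber, pot's own z axis and vertical below 0.1 rad); the robot touches nothing.
It fails at once if the pot is tipped over or shoved more than 4 cm (angle between pot's own z axis and vertical above 0.5 rad or distance of pot from where it was at the start of the episode above 0.04 m).
It fails at once if the mug, spice jar or pepper mill is moved more than 3 cm (distance of any of mug, spice_jar, mill from where it was at the start of the episode above 0.03 m).
Of slat_long, slat_mid, slat_short only 2 to 3 are there at a start; the rules pass over those that are not, and their reading is None.
At some moment in a run one of slat_long, slat_mid, slat_short may be knocked a few centimetres aside while the robot is not near it.
It also fails if it takes over 210 s, if anything falls off the work surface, if the arm or the gripper's body presses on something with over 40 N, if the wrist force passes 120 N, or if a joint passes its speed limit or range.

## Working session

There is one attempt and no reset: what is moved stays moved. The work goes in short steps, Python scripts to look and compute and a shell command to move; the robot and the scene stay as the last step left them, time stands still between calls to the robot, and variables do not carry over. Pictures are saved under pics/ and viewed, at most 14 in all, crops included, and the job is handed in when it is done.

```bash
mkdir -p pics; cat > h.py <<'E'
import numpy as np, cv2
from cell import status, get_image, order
def snap(n):
    g=get_image(n); np.save(f'/tmp/{n}.npy',g,allow_pickle=True); return g
def load(n): return np.load(f'/tmp/{n}.npy',allow_pickle=True).item()
def world(g,u,v,z=None):
    "pixel -> world; on plane z if given, else by depth"
    x=(u-g['cx'])/g['fx']; y=(v-g['cy'])/g['fy']; xd,yd=x,y
    for _ in range(20):
        s=1+g['k1']*(x*x+y*y); x,y=xd/s,yd/s
    R,_=cv2.Rodrigues(np.array(g['rvec'],float)); t=np.array(g['tvec'],float).ravel()
    d=R.T@np.array([x,y,1]); c=-R.T@t
    k=(z-c[2])/d[2] if z is not None else g['z_map'][int(round(v)),int(round(u))]
    return c+k*d
def pix(g,p):
    R,_=cv2.Rodrigues(np.array(g['rvec'],float)); q=R@np.array(p)+np.array(g['tvec'],float).ravel()
    x,y=q[:2]/q[2]; s=1+g['k1']*(x*x+y*y); return np.array([g['fx']*x*s+g['cx'],g['fy']*y*s+g['cy']])
def save(g,name,box=None,k=1):
    f=g['frame'][:,:,::-1]
    if box: f=f[box[1]:box[3],box[0]:box[2]]
    cv2.imwrite(f'pics/{name}.png',cv2.resize(f,None,fx=k,fy=k,interpolation=cv2.INTER_CUBIC))
E
python3 - <<'E'
from h import *
for n in('top','side'):
    g=snap(n); save(g,n+'0',None,1.4); R,_=cv2.Rodrigues(np.array(g['rvec'],float)); print(n,g['fx'],g['k1'],-R.T@np.ravel(g['tvec']),R.round(2).tolist())
s=status.state(); print(s)
E
```

```text
top 439.0778427919468 -0.016183564428614013 [0.36995511 0.08081161 1.33395562] [[-0.01, -1.0, -0.02], [-0.98, 0.01, -0.18], [0.18, 0.02, -0.98]]
side 402.27364877254024 -0.019339373005252222 [0.34223918 0.73200557 0.65907305] [[-0.93, -0.38, -0.0], [-0.25, 0.62, -0.75], [0.28, -0.69, -0.66]]
{'t': 0.1, 'joint_positions': array([-1.02490392e+00,  3.59305990e-01,  1.11604418e-02, -2.98307309e-04,
       -1.22410485e+00, -2.88069623e-01]), 'dq': array([ 0.00040008, -0.00235368,  0.00219517,  0.00026964, -0.0011344 ,
        0.00098455]), 'joint_efforts': array([ 8.06810158e-05, -5.84764624e+01,  2.94114769e+01,  6.95457861e+00,
       -3.07490271e-03,  1.89542718e-06]), 'ee_pos': array([ 0.17195161, -0.65228919,  0.23046955]), 'ee_rot': array([[-9.66973261e-01, -2.54877320e-01, -5.15133133e-04],
       [-2.54877799e-01,  9.66972275e-01,  1.38838771e-03],
       [ 1.44250918e-04,  1.47382979e-03, -9.99998904e-01]]), 'force': array([-0.00873051,  0.09961989,  0.51502593]), 'wrist_torque': array([ 0.0093822, -0.0187838, -0.0204642]), 'finger_force': 0.0, 'grip_width': 1.0038588360585217}
```

View pics/top0.png

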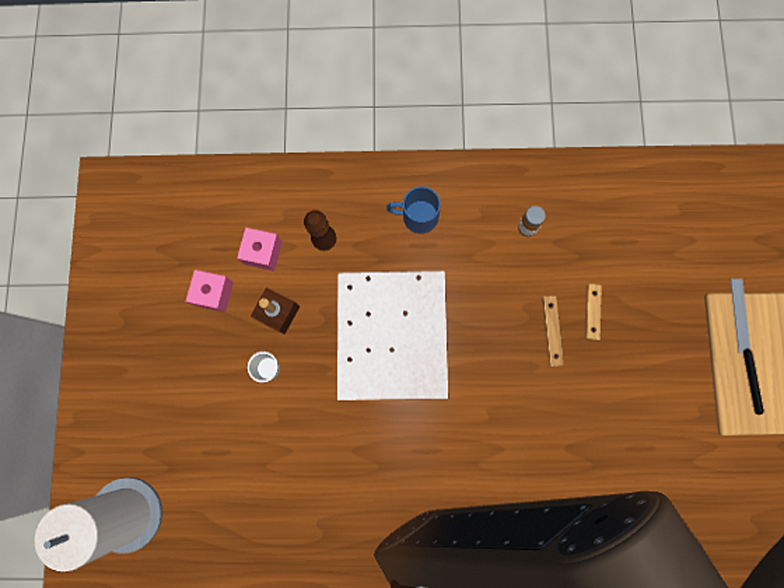

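View pics/side0.png

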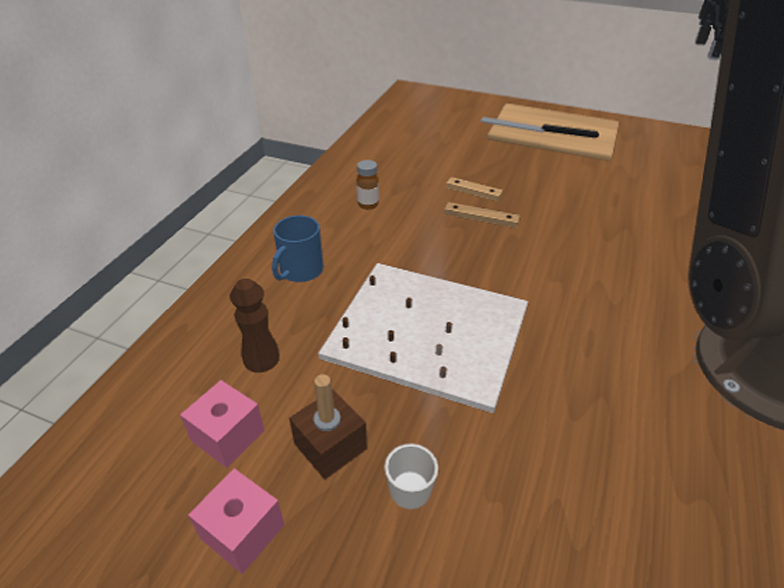

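The top view shows two slats at about (553,331) and (594,312) in the 1.4x view. The white jig is at (392,335), the pot at (263,367) and the dabber in its dark wooden block at (272,308). Two pink blocks at (209,290) and (259,248) are look-alikes. The wooden block is the dark one with the dabber in it. I'll enlarge these to confirm.

```bash
python3 - <<'E'
from h import *
g=load('top'); a=g['frame'][185:295,165:325,::-1]; b=g['frame'][185:275,375:445,::-1]
save(g,'jig',(165,185,325,295),5)
save(g,'slats',(370,190,450,270),7)
E
```

```text
(no output)
```

View pics/jig.png

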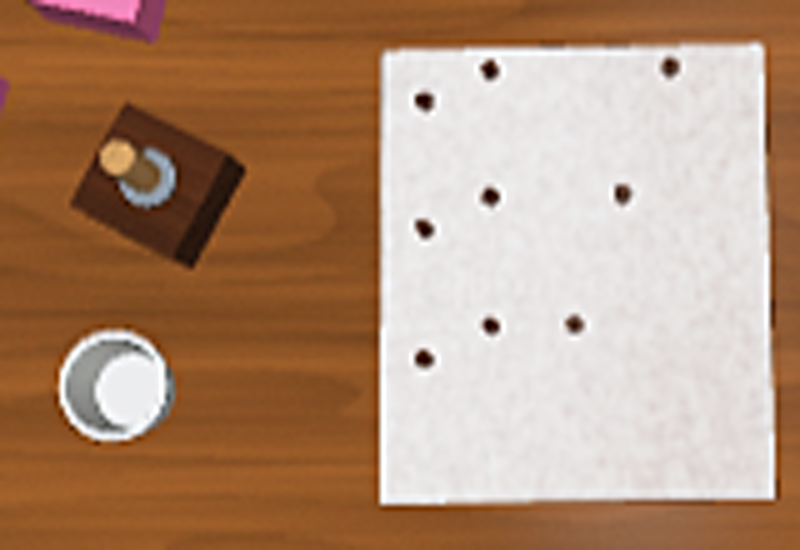

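View pics/slats.png

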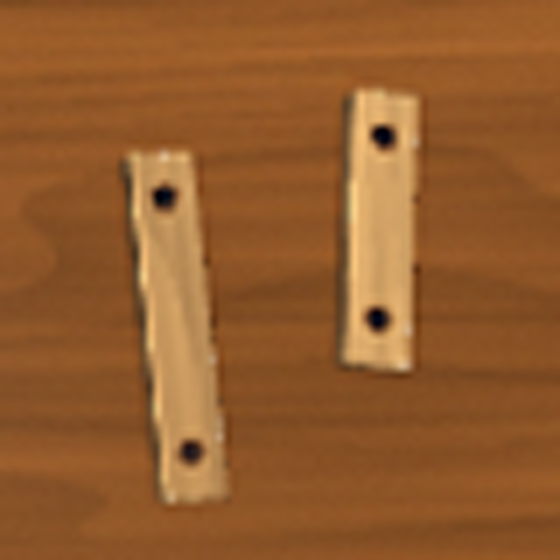

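The jig crop shows the dowels as three rows of three. The dark wooden block, with the dabber standing in it, has its flange at about (147,178). The pink blocks differ in colour, so the brown one is meant. The slats crop shows marks at (163,197)/(191,452) on the left slat and (382,135)/(377,319) on the right slat.

```bash
cat > meas.py <<'E'
from h import *
g=load('top')
J=lambda u,v:((u+.5)/5-.5+165,(v+.5)/5-.5+185)
S=lambda u,v:((u+.5)/7-.5+370,(v+.5)/7-.5+190)
for p,q in(((163,197),(191,452)),((382,135),(377,319))):
    a=world(g,*S(*p),.014);b=world(g,*S(*q),.014);print('slat c',((a+b)/2)[:2],'len',np.linalg.norm(a-b),'axis deg from x',np.degrees(np.arctan2(*(a-b)[[1,0]])))
D=[[(490,69),(670,66),(424,100)],[(490,196),(622,193),(424,228)],[(490,325),(574,323),(424,358)]]
half=[.09,.075,.06]
P=np.array([[world(g,*J(*p),.031)[:2] for p in r] for r in D])
# model: jig frame, seat i at (xi,0'); dowels: end (0,+h+5mm), edge (14+5, +-(h-35)); lanes 78 apart, seat y offsets so that end dowels align? fit
from scipy.optimize import least_squares
def model(t):
    c,s=np.cos(t[2]),np.sin(t[2]);R=np.array([[c,-s],[s,c]]);out=[];seats=[]
    for i,h in enumerate(half):
        st=np.array([-.078*i,t[3]-h]);seats.append(R@st+t[:2])
        out.append([R@(st+d)+t[:2] for d in([.019,h-.035],[.019,-(h-.035)],[0,h+.005])])
    return np.array(out),np.array(seats)
r=least_squares(lambda t:(model(t)[0]-P).ravel(),[.6,0,0,.1])
print(r.x,np.degrees(r.x[2]));print('res mm',(1000*(model(r.x)[0]-P)).round(1).tolist());print('seats',model(r.x)[1])
print('flange',world(g,*J(147,178),.066),'handle top',world(g,*J(117,157),.140),'pot rim',world(g,*J(116,385),.055))
print('flange d',world(g,*J(160,192)),'jig z',world(g,*J(700,300))[2],'table',world(g,*J(300,500))[2])
for n,w in(('mug',(422,210)),('jar',(533,215)),('mill',(316,222))):print(n,world(g,w[0]/1.4,w[1]/1.4))
E
python3 meas.py
```

```text
slat c [ 0.52411151 -0.22618169] len 0.11038565850667835 axis deg from x 3.0453365146640947
slat c [ 0.5650545  -0.31574067] len 0.0805860965973277 axis deg from x -5.407742261361278
[ 6.13937692e-01  3.59508529e+00  2.55381076e-03 -3.38903189e+00] 0.14632257840106896
res mm [[[0.5, 0.4], [0.5, -0.4], [-0.0, 0.3]], [[0.3, 0.1], [-0.2, -0.7], [0.1, 0.4]], [[-0.2, -0.2], [-0.7, -0.3], [-0.3, 0.5]]]
seats [[0.62282247 0.11606475]
 [0.54478442 0.1308655 ]
 [0.46674637 0.14566626]]
flange [0.57145398 0.37023031 0.066     ] handle top [0.57169972 0.37040113 0.14      ] pot rim [0.45133656 0.38760601 0.055     ]
flange d [0.56306925 0.36237203 0.06579863] jig z 0.016348392125711486 table -0.002021610595043688
mug [0.80057445 0.04976237 0.0054076 ]
jar [ 0.7559507  -0.17921488  0.0976822 ]
mill [0.730997   0.26560504 0.15417083]
```

There are two slats, the 150 mm one centred at (0.524,-0.226) and the 120 mm one at (0.565,-0.316), so the 180 mm one is absent. The jig fit has residuals below 1 mm. Next is a helper that works out how far to go.

```bash
cat > go.py <<'E'
"go.py x y z yaw_deg : shift/turn needed in tool units (yaw = world angle of tool y); turn first, then shift along turned axes"
import sys
from h import *
from scipy.spatial.transform import Rotation as Ro
x,y,z,w=map(float,sys.argv[1:5]); s=status.state(); R=np.array(s['ee_rot']); w=np.radians(w)
Y=np.array([np.cos(w),np.sin(w),0]);Z=np.array([0,0,-1.]);T=np.c_[np.cross(Y,Z),Y,Z]
print('turn',(Ro.from_matrix(R.T@T).as_rotvec()/(np.pi/2)).round(4),'shift',(T.T@(np.array([x,y,z])-s['ee_pos'])/.1).round(3),
 '| at',s['ee_pos'].round(4),'q',s['joint_positions'].round(2),'t',round(s['t'],2),'F',s['force'].round(1),'grip',round(s['grip_width'],3),round(s['finger_force'],1))
E
python3 go.py .524 -.226 .1 93.05
```

```text
turn [ 0.0009 -0.0002  0.1302] shift [-3.742  4.07   1.305] | at [ 0.172  -0.6523  0.2305] q [-1.02  0.36  0.01 -0.   -1.22 -0.29] t 0.1 F [-0.   0.1  0.5] grip 1.004 0.0
```

```bash
python3 -m inch '[{"az":0.065},{"az":0.065}]' 0.6 40
python3 -m inch '[{"x":-0.4,"y":0.45},{"x":-0.4,"y":0.45},{"x":-0.4,"y":0.45},{"x":-0.4,"y":0.45},{"x":-0.4,"y":0.45},{"x":-0.4,"y":0.45},{"x":-0.4,"y":0.45},{"x":-0.4,"y":0.45}]'
python3 -m inch '[{"x":-0.3,"y":0.3},{"x":-0.24,"y":0.17},{"z":0.4},{"z":0.4},{"z":0.4},{}]'
python3 go.py .524 -.226 .03 93.05
```

```text
turn [ 0.0009 -0.0002  0.1302] shift [-3.742  4.07   2.005] | at [ 0.172  -0.6523  0.2305] q [-1.02  0.36  0.01 -0.   -1.22 -0.29] t 0.1 F [-0.   0.1  0.5] grip 1.004 0.0invalid input at $[0]: expected keys x, y, z, ax, ay, az
invalid input at $[0]: expected keys x, y, z, ax, ay, az
invalid input at $[0]: expected keys x, y, z, ax, ay, az
```

```bash
python3 -m inch '[{"x":0,"y":0,"z":0,"ax":0,"ay":0,"az":0.065},{"x":0,"y":0,"z":0,"ax":0,"ay":0,"az":0.065}]' 0.6 40
python3 -m inch '[{"x":-0.4,"y":0.45,"z":0,"ax":0,"ay":0,"az":0},{"x":-0.4,"y":0.45,"z":0,"ax":0,"ay":0,"az":0},{"x":-0.4,"y":0.45,"z":0,"ax":0,"ay":0,"az":0},{"x":-0.4,"y":0.45,"z":0,"ax":0,"ay":0,"az":0},{"x":-0.4,"y":0.45,"z":0,"ax":0,"ay":0,"az":0},{"x":-0.4,"y":0.45,"z":0,"ax":0,"ay":0,"az":0},{"x":-0.4,"y":0.45,"z":0,"ax":0,"ay":0,"az":0},{"x":-0.4,"y":0.45,"z":0,"ax":0,"ay":0,"az":0}]'
python3 -m inch '[{"x":-0.3,"y":0.3,"z":0.2,"ax":0,"ay":0,"az":0},{"x":-0.24,"y":0.17,"z":0.3,"ax":0,"ay":0,"az":0},{"x":0,"y":0,"z":0.4,"ax":0,"ay":0,"az":0},{"x":0,"y":0,"z":0.3,"ax":0,"ay":0,"az":0},{"x":0,"y":0,"z":0,"ax":0,"ay":0,"az":0}]'
python3 go.py .524 -.226 .003 93.05
```

```text
t: 0.35
ee_pos: [0.172, -0.6524, 0.2307]
ee_rot: [[-0.999, -0.05, -0.0], [-0.05, 0.999, 0.001], [0.0, 0.001, -1.0]]
force: [-0.6, -0.1, 0.1]
grip_width: 0.607
finger_force: 0.0
t: 1.35
ee_pos: [0.4731, -0.2742, 0.2313]
ee_rot: [[-0.999, -0.054, -0.0], [-0.054, 0.999, 0.0], [-0.0, 0.0, -1.0]]
force: [0.1, -0.1, -0.1]
grip_width: 0.599
finger_force: 0.0
t: 1.98
ee_pos: [0.5218, -0.2258, 0.1089]
ee_rot: [[-0.999, -0.053, -0.005], [-0.053, 0.999, 0.001], [0.005, 0.001, -1.0]]
force: [-0.1, -0.6, 0.9]
grip_width: 0.599
finger_force: 0.0
turn [ 0.0007 -0.0035  0.0002] shift [-0.021 -0.003  1.059] | at [ 0.5218 -0.2258  0.1089] q [-0.06  0.3  -0.38 -0.   -0.9  -1.45] t 1.98 F [-0.1 -0.6  0.9] grip 0.599 0.0
```

```bash
python3 -m inch '[{"x":-0.02,"y":0,"z":0.35,"ax":0,"ay":0,"az":0},{"x":0,"y":0,"z":0.35,"ax":0,"ay":0,"az":0},{"x":0,"y":0,"z":0.2,"ax":0,"ay":0,"az":0},{"x":0,"y":0,"z":0.08,"ax":0,"ay":0,"az":0},{"x":0,"y":0,"z":0.07,"ax":0,"ay":0,"az":0},{"x":0,"y":0,"z":0,"ax":0,"ay":0,"az":0}]'
python3 go.py .524 -.226 .003 93.05
python3 -m inch '[{"x":0,"y":0,"z":0,"ax":0,"ay":0,"az":0},{"x":0,"y":0,"z":0,"ax":0,"ay":0,"az":0},{"x":0,"y":0,"z":0,"ax":0,"ay":0,"az":0},{"x":0,"y":0,"z":0,"ax":0,"ay":0,"az":0},{"x":0,"y":0,"z":0,"ax":0,"ay":0,"az":0},{"x":0,"y":0,"z":0,"ax":0,"ay":0,"az":0}]' 0.2
python3 -m inch '[{"x":0,"y":0,"z":-0.2,"ax":0,"ay":0,"az":0},{"x":0,"y":0,"z":-0.4,"ax":0,"ay":0,"az":0},{"x":0,"y":0,"z":-0.5,"ax":0,"ay":0,"az":0},{"x":0,"y":0,"z":-0.2,"ax":0,"ay":0,"az":0},{"x":0,"y":0,"z":0,"ax":0,"ay":0,"az":0}]'
```

```text
t: 2.72
ee_pos: [0.5261, -0.2262, 0.0069]
ee_rot: [[-0.999, -0.054, 0.001], [-0.054, 0.999, -0.0], [-0.001, -0.0, -1.0]]
force: [0.6, -0.3, -0.1]
grip_width: 0.603
finger_force: 0.0
turn [-0.0001  0.0005  0.0002] shift [0.021 0.003 0.039] | at [ 0.5261 -0.2262  0.0069] q [-0.06  0.43 -0.47  0.   -0.67 -1.45] t 2.73 F [ 0.6 -0.3 -0.1] grip 0.603 0.0
t: 3.48
ee_pos: [0.5264, -0.2262, 0.0073]
ee_rot: [[-0.999, -0.054, 0.001], [-0.054, 0.999, -0.0], [-0.001, -0.0, -1.0]]
force: [-0.8, -0.1, 5.6]
grip_width: 0.311
finger_force: 39.7
t: 4.1
ee_pos: [0.5267, -0.2262, 0.1383]
ee_rot: [[-0.999, -0.054, 0.004], [-0.054, 0.999, -0.0], [-0.004, -0.001, -1.0]]
force: [0.6, 0.8, -2.1]
grip_width: 0.312
finger_force: 39.7
```

```bash
python3 -m inch '[{"x":0,"y":0,"z":0,"ax":0,"ay":0,"az":-0.11},{"x":0,"y":0,"z":0,"ax":0,"ay":0,"az":-0.11},{"x":0,"y":0,"z":0,"ax":0,"ay":0,"az":-0.11},{"x":0,"y":0,"z":0,"ax":0,"ay":0,"az":-0.11},{"x":0,"y":0,"z":0,"ax":0,"ay":0,"az":-0.11},{"x":0,"y":0,"z":0,"ax":0,"ay":0,"az":-0.11},{"x":0,"y":0,"z":0,"ax":0,"ay":0,"az":-0.11},{"x":0,"y":0,"z":0,"ax":0,"ay":0,"az":-0.11}]'
python3 -m inch '[{"x":0,"y":0,"z":0,"ax":0,"ay":0,"az":-0.088},{"x":0,"y":0,"z":0,"ax":0,"ay":0,"az":0}]' 
python3 go.py .541 .128 .07 180.15
```

```text
t: 5.1
ee_pos: [0.5248, -0.2259, 0.1347]
ee_rot: [[-0.129, -0.992, -0.002], [-0.992, 0.129, 0.001], [-0.0, 0.002, -1.0]]
force: [-0.1, -0.8, -1.0]
grip_width: 0.316
finger_force: 39.7
t: 5.35
ee_pos: [0.525, -0.2259, 0.1349]
ee_rot: [[0.002, -1.0, -0.002], [-1.0, -0.002, 0.0], [-0.0, 0.002, -1.0]]
force: [-0.7, 1.1, -0.4]
grip_width: 0.314
finger_force: 39.7
turn [ 0.0013  0.0003 -0.0003] shift [-3.539 -0.169  0.649] | at [ 0.525  -0.2259  0.1349] q [-0.06  0.27 -0.35 -0.   -0.95  0.07] t 5.35 F [-0.7  1.1 -0.4] grip 0.314 39.7
```

```bash
python3 -m inch '[{"x":-0.3,"y":0,"z":0,"ax":0,"ay":0,"az":0},{"x":-0.5,"y":0,"z":0,"ax":0,"ay":0,"az":0},{"x":-0.5,"y":0,"z":0,"ax":0,"ay":0,"az":0},{"x":-0.5,"y":0,"z":0,"ax":0,"ay":0,"az":0},{"x":-0.5,"y":0,"z":0,"ax":0,"ay":0,"az":0},{"x":-0.5,"y":-0.08,"z":0,"ax":0,"ay":0,"az":0},{"x":-0.5,"y":-0.09,"z":0,"ax":0,"ay":0,"az":0},{"x":-0.24,"y":0,"z":0,"ax":0,"ay":0,"az":0}]'
python3 -m inch '[{"x":0,"y":0,"z":0.3,"ax":0,"ay":0,"az":0},{"x":0,"y":0,"z":0.3,"ax":0,"ay":0,"az":0},{"x":0,"y":0,"z":0,"ax":0,"ay":0,"az":0},{"x":0,"y":0,"z":0,"ax":0,"ay":0,"az":0}]'
python3 go.py .541 .128 .026 180.15
```

```text
t: 6.35
ee_pos: [0.5416, 0.1303, 0.1355]
ee_rot: [[0.001, -1.0, -0.0], [-1.0, -0.001, -0.0], [0.0, 0.0, -1.0]]
force: [-0.4, -1.2, -1.6]
grip_width: 0.312
finger_force: 39.7
t: 6.85
ee_pos: [0.542, 0.128, 0.0769]
ee_rot: [[0.002, -1.0, 0.0], [-1.0, -0.002, -0.0], [0.0, -0.0, -1.0]]
force: [-0.1, 0.4, -0.5]
grip_width: 0.313
finger_force: 39.7
turn [-0.0003 -0.0001 -0.0004] shift [-0.     0.01   0.509] | at [0.542  0.128  0.0769] q [ 0.58  0.32 -0.45  0.   -0.81 -0.58] t 6.85 F [-0.1  0.4 -0.5] grip 0.313 39.7
```

```bash
python3 - <<'E'
from h import *
g=snap('side'); save(g,'place1',(210,170,400,310),4)
g=snap('top')
E
```

```text
(no output)
```

View pics/place1.png

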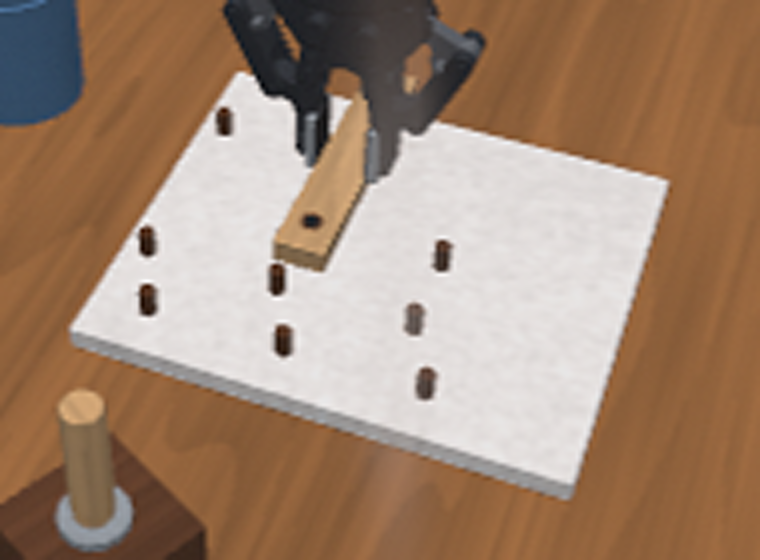

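The slat is held level above the middle lane, with its left mark at (312,221). I'll check the mark against the hand pose and then lower.

```bash
python3 - <<'E'
from h import *
g=load('side'); print(world(g,(312.5)/4-.5+210,(221.5)/4-.5+170,.0836), 'mid dowels', [world(g,(u+.5)/4-.5+210,(v+.5)/4-.5+170,.031).round(4) for u,v in((277,268),(283,330),(223,112),(442,245),(413,308),(426,372),(147,232),(148,290))])
E
python3 -m inch '[{"x":0,"y":0.01,"z":0.25,"ax":0,"ay":0,"az":0},{"x":0,"y":0,"z":0.15,"ax":0,"ay":0,"az":0},{"x":0,"y":0,"z":0.08,"ax":0,"ay":0,"az":0},{"x":0,"y":0,"z":0.03,"ax":0,"ay":0,"az":0},{"x":0,"y":0,"z":0,"ax":0,"ay":0,"az":0}]'
```

```text
[0.54171612 0.17968656 0.0836    ] mid dowels [array([0.5646, 0.1701, 0.031 ]), array([0.5453, 0.2104, 0.031 ]), array([0.6426, 0.0618, 0.031 ]), array([0.4872, 0.1203, 0.031 ]), array([0.4874, 0.1705, 0.031 ]), array([0.4677, 0.2097, 0.031 ]), array([0.6416, 0.1713, 0.031 ]), array([0.6224, 0.2108, 0.031 ])]
t: 7.58
ee_pos: [0.5408, 0.128, 0.0255]
ee_rot: [[0.003, -1.0, 0.0], [-1.0, -0.003, 0.0], [-0.0, -0.0, -1.0]]
force: [-0.0, 0.1, -0.7]
grip_width: 0.313
finger_force: 39.7
```

```bash
python3 -m inch '[{"x":0,"y":0,"z":0.025,"ax":0,"ay":0,"az":0},{"x":0,"y":-0.03,"z":0,"ax":0,"ay":0,"az":0},{"x":0,"y":-0.015,"z":0,"ax":0,"ay":0,"az":0},{"x":0,"y":0,"z":0,"ax":0,"ay":0,"az":0}]'
python3 -m inch '[{"x":-0.04,"y":0,"z":0,"ax":0,"ay":0,"az":0},{"x":-0.02,"y":0,"z":0,"ax":0,"ay":0,"az":0},{"x":0,"y":0,"z":0,"ax":0,"ay":0,"az":0}]'
```

```text
t: 8.07
ee_pos: [0.5453, 0.128, 0.0229]
ee_rot: [[0.003, -1.0, 0.0], [-1.0, -0.003, 0.0], [-0.0, -0.0, -1.0]]
force: [-0.2, -0.6, 0.0]
grip_width: 0.314
finger_force: 39.7
t: 8.45
ee_pos: [0.5449, 0.1337, 0.0228]
ee_rot: [[0.003, -1.0, -0.0], [-1.0, -0.003, -0.001], [0.001, 0.0, -1.0]]
force: [1.4, -2.5, -0.5]
grip_width: 0.312
finger_force: 39.7
```

```bash
python3 -m inch '[{"x":0,"y":-0.015,"z":0,"ax":0,"ay":0,"az":0},{"x":0,"y":0,"z":0,"ax":0,"ay":0,"az":0}]'
python3 -m inch '[{"x":-0.015,"y":-0.01,"z":0,"ax":0,"ay":0,"az":0},{"x":0,"y":0,"z":0,"ax":0,"ay":0,"az":0}]'
```

```text
t: 8.7
ee_pos: [0.5457, 0.1337, 0.0225]
ee_rot: [[0.003, -1.0, -0.002], [-1.0, -0.003, -0.001], [0.001, 0.002, -1.0]]
force: [-3.2, -1.5, 1.0]
grip_width: 0.315
finger_force: 39.8
t: 8.95
ee_pos: [0.5457, 0.1338, 0.0224]
ee_rot: [[0.003, -1.0, -0.004], [-1.0, -0.003, -0.003], [0.003, 0.004, -1.0]]
force: [-4.6, -6.4, 3.8]
grip_width: 0.308
finger_force: 40.2
```

```bash
python3 -m inch '[{"x":0,"y":0,"z":0,"ax":0,"ay":0,"az":0},{"x":0,"y":0,"z":0,"ax":0,"ay":0,"az":0},{"x":0,"y":0,"z":-0.1,"ax":0,"ay":0,"az":0},{"x":0,"y":0,"z":-0.3,"ax":0,"ay":0,"az":0},{"x":0,"y":0,"z":-0.5,"ax":0,"ay":0,"az":0},{"x":0,"y":0,"z":-0.3,"ax":0,"ay":0,"az":0},{"x":0,"y":0,"z":0,"ax":0,"ay":0,"az":0}]' 0.5
python3 go.py .567 -.316 .14 84.6
```

```text
t: 9.82
ee_pos: [0.5494, 0.1366, 0.1466]
ee_rot: [[0.004, -1.0, 0.006], [-1.0, -0.004, 0.003], [-0.003, -0.006, -1.0]]
force: [-0.7, 0.3, -0.8]
grip_width: 0.504
finger_force: 0.0
turn [-0.0011  0.0047  1.0624] shift [-0.601 -4.489  0.066] | at [0.5494 0.1366 0.1466] q [ 0.59  0.25 -0.35  0.   -0.96 -0.59] t 9.82 F [-0.7  0.3 -0.8] grip 0.504 0.0
```

```bash
python3 -m inch '[{"x":0.5,"y":-0.02,"z":0,"ax":0,"ay":0,"az":0},{"x":0.6,"y":-0.02,"z":0,"ax":0,"ay":0,"az":0},{"x":0.6,"y":-0.02,"z":0,"ax":0,"ay":0,"az":0},{"x":0.6,"y":-0.02,"z":0,"ax":0,"ay":0,"az":0},{"x":0.6,"y":-0.02,"z":0,"ax":0,"ay":0,"az":0},{"x":0.6,"y":-0.02,"z":0,"ax":0,"ay":0,"az":0},{"x":0.6,"y":-0.02,"z":0,"ax":0,"ay":0,"az":0},{"x":0.4,"y":-0.02,"z":0,"ax":0,"ay":0,"az":0}]' 0.6
python3 -m inch '[{"x":0,"y":0,"z":0,"ax":0,"ay":0,"az":0.11},{"x":0,"y":0,"z":0,"ax":0,"ay":0,"az":0.11},{"x":0,"y":0,"z":0,"ax":0,"ay":0,"az":0.11},{"x":0,"y":0,"z":0,"ax":0,"ay":0,"az":0.11},{"x":0,"y":0,"z":0,"ax":0,"ay":0,"az":0.11},{"x":0,"y":0,"z":0,"ax":0,"ay":0,"az":0.11},{"x":0,"y":0,"z":0,"ax":0,"ay":0,"az":0.11},{"x":0,"y":0,"z":0,"ax":0,"ay":0,"az":0.11}]'
python3 -m inch '[{"x":0,"y":0,"z":0,"ax":0,"ay":0,"az":0.1},{"x":0,"y":0,"z":0,"ax":0,"ay":0,"az":0.082},{"x":0,"y":0,"z":0,"ax":0,"ay":0,"az":0}]'
python3 go.py .566 -.316 .006 84.6
python3 - <<'E'
from h import *
g=snap('top');a=g['frame'][190:275,365:450,::-1];b=g['frame'][190:290,235:325,::-1]
k=lambda f:cv2.resize(f,(420,400),interpolation=cv2.INTER_CUBIC)
cv2.imwrite('pics/top2.png',np.hstack([cv2.resize(b,(450,500),interpolation=cv2.INTER_CUBIC),cv2.resize(cv2.copyMakeBorder(a,0,15,0,0,0),(340,400),interpolation=cv2.INTER_CUBIC) if 0 else cv2.copyMakeBorder(cv2.resize(a,(340,340),interpolation=cv2.INTER_CUBIC),0,160,0,0,0)]))
E
```

```text
t: 10.82
ee_pos: [0.5645, -0.3169, 0.1422]
ee_rot: [[0.002, -1.0, -0.001], [-1.0, -0.002, 0.0], [-0.0, 0.001, -1.0]]
force: [1.0, 0.5, 0.0]
grip_width: 0.6
finger_force: 0.0
t: 11.82
ee_pos: [0.5649, -0.3143, 0.1423]
ee_rot: [[-0.983, -0.185, -0.001], [-0.185, 0.983, 0.0], [0.001, 0.0, -1.0]]
force: [-0.3, -0.4, 0.3]
grip_width: 0.598
finger_force: 0.0
t: 12.2
ee_pos: [0.5649, -0.3143, 0.1424]
ee_rot: [[-0.996, 0.093, -0.001], [0.093, 0.996, 0.0], [0.001, 0.0, -1.0]]
force: [0.7, 0.8, -0.4]
grip_width: 0.6
finger_force: 0.0
turn [ 0.0001 -0.0004  0.0007] shift [-0.013 -0.015  1.364] | at [ 0.5649 -0.3143  0.1424] q [-0.21  0.38 -0.17 -0.   -1.02 -1.46] t 12.2 F [ 0.7  0.8 -0.4] grip 0.6 0.0
```

View pics/top2.png

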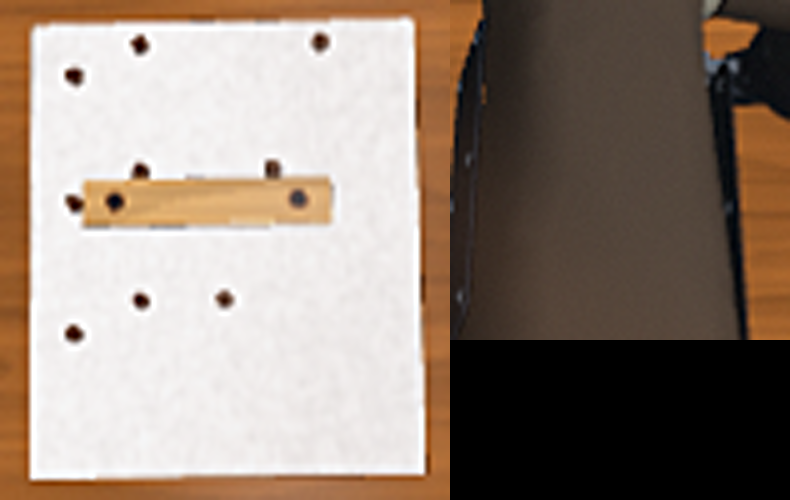

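The 150 mm slat is snug, with marks at (115,201)/(298,199) and its edge against its three dowels. The arm hides the short slat, which hasn't been touched since it was measured, so I'll lower onto it.

```bash
python3 -m inch '[{"x":-0.01,"y":-0.015,"z":0.4,"ax":0,"ay":0,"az":0},{"x":0,"y":0,"z":0.4,"ax":0,"ay":0,"az":0},{"x":0,"y":0,"z":0.3,"ax":0,"ay":0,"az":0},{"x":0,"y":0,"z":0.15,"ax":0,"ay":0,"az":0},{"x":0,"y":0,"z":0.1,"ax":0,"ay":0,"az":0},{"x":0,"y":0,"z":0,"ax":0,"ay":0,"az":0}]'
python3 go.py .566 -.316 .007 84.6
python3 -m inch '[{"x":0,"y":0,"z":0,"ax":0,"ay":0,"az":0},{"x":0,"y":0,"z":0,"ax":0,"ay":0,"az":0},{"x":0,"y":0,"z":0,"ax":0,"ay":0,"az":0},{"x":0,"y":0,"z":0,"ax":0,"ay":0,"az":0},{"x":0,"y":0,"z":0,"ax":0,"ay":0,"az":0},{"x":0,"y":0,"z":0,"ax":0,"ay":0,"az":0}]' 0.2
python3 -m inch '[{"x":0,"y":0,"z":-0.2,"ax":0,"ay":0,"az":0},{"x":0,"y":0,"z":-0.4,"ax":0,"ay":0,"az":0},{"x":0,"y":0,"z":-0.5,"ax":0,"ay":0,"az":0},{"x":0,"y":0,"z":-0.2,"ax":0,"ay":0,"az":0},{"x":0,"y":0,"z":0,"ax":0,"ay":0,"az":0}]'
```

```text
t: 13.0
ee_pos: [0.566, -0.3161, 0.0078]
ee_rot: [[-0.996, 0.093, -0.0], [0.093, 0.996, -0.0], [0.0, -0.0, -1.0]]
force: [-0.6, 0.7, 0.4]
grip_width: 0.6
finger_force: 0.0
turn [-0.     -0.0001  0.0006] shift [-0.     0.001  0.008] | at [ 0.566  -0.3161  0.0078] q [-0.21  0.53 -0.29  0.   -0.75 -1.46] t 13.0 F [-0.6  0.7  0.4] grip 0.6 0.0
t: 13.75
ee_pos: [0.5668, -0.3163, 0.0092]
ee_rot: [[-0.996, 0.093, 0.002], [0.093, 0.996, -0.001], [-0.002, -0.001, -1.0]]
force: [-0.7, 1.2, 6.5]
grip_width: 0.309
finger_force: 40.0
t: 14.38
ee_pos: [0.5669, -0.3163, 0.1401]
ee_rot: [[-0.996, 0.094, 0.004], [0.094, 0.996, -0.001], [-0.004, -0.001, -1.0]]
force: [-0.6, -1.2, -0.9]
grip_width: 0.309
finger_force: 39.4
```

```bash
python3 -m inch '[{"x":0,"y":0,"z":0,"ax":0,"ay":0,"az":-0.11},{"x":0,"y":0,"z":0,"ax":0,"ay":0,"az":-0.11},{"x":0,"y":0,"z":0,"ax":0,"ay":0,"az":-0.11},{"x":0,"y":0,"z":0,"ax":0,"ay":0,"az":-0.11},{"x":0,"y":0,"z":0,"ax":0,"ay":0,"az":-0.11},{"x":0,"y":0,"z":0,"ax":0,"ay":0,"az":-0.11},{"x":0,"y":0,"z":0,"ax":0,"ay":0,"az":-0.11},{"x":0,"y":0,"z":0,"ax":0,"ay":0,"az":-0.11}]'
python3 -m inch '[{"x":0,"y":0,"z":0,"ax":0,"ay":0,"az":-0.1},{"x":0,"y":0,"z":0,"ax":0,"ay":0,"az":-0.082},{"x":0,"y":0,"z":0,"ax":0,"ay":0,"az":0}]'
python3 go.py .4636 .1427 .09 180.15
```

```text
t: 15.38
ee_pos: [0.5651, -0.3157, 0.1362]
ee_rot: [[-0.273, -0.962, -0.002], [-0.962, 0.273, 0.001], [-0.0, 0.002, -1.0]]
force: [0.1, -0.8, -0.2]
grip_width: 0.307
finger_force: 39.4
t: 15.75
ee_pos: [0.5652, -0.3158, 0.1365]
ee_rot: [[0.002, -1.0, -0.002], [-1.0, -0.002, 0.001], [-0.001, 0.002, -1.0]]
force: [-0.9, 0.4, -0.7]
grip_width: 0.312
finger_force: 39.4
turn [ 0.0012  0.0005 -0.0003] shift [-4.588  1.004  0.465] | at [ 0.5652 -0.3158  0.1365] q [-0.21  0.39 -0.17 -0.   -1.01  0.21] t 15.75 F [-0.9  0.4 -0.7] grip 0.312 39.4
```

```bash
python3 -m inch '[{"x":-0.5,"y":0.12,"z":0,"ax":0,"ay":0,"az":0},{"x":-0.6,"y":0.12,"z":0,"ax":0,"ay":0,"az":0},{"x":-0.6,"y":0.12,"z":0,"ax":0,"ay":0,"az":0},{"x":-0.6,"y":0.12,"z":0,"ax":0,"ay":0,"az":0},{"x":-0.6,"y":0.12,"z":0,"ax":0,"ay":0,"az":0},{"x":-0.6,"y":0.12,"z":0,"ax":0,"ay":0,"az":0},{"x":-0.6,"y":0.12,"z":0,"ax":0,"ay":0,"az":0},{"x":-0.49,"y":0.16,"z":0,"ax":0,"ay":0,"az":0}]'
python3 -m inch '[{"x":0,"y":0,"z":0.25,"ax":0,"ay":0,"az":0},{"x":0,"y":0,"z":0.2,"ax":0,"ay":0,"az":0},{"x":0,"y":0,"z":0,"ax":0,"ay":0,"az":0}]'
python3 go.py .4636 .1427 .0255 180.15
python3 - <<'E'
from h import *
g=snap('side'); save(g,'place2',(210,170,400,310),4)
E
```

```text
t: 16.75
ee_pos: [0.4636, 0.1447, 0.1375]
ee_rot: [[0.001, -1.0, 0.0], [-1.0, -0.001, 0.0], [-0.0, -0.0, -1.0]]
force: [0.7, -0.3, 0.2]
grip_width: 0.309
finger_force: 39.4
t: 17.12
ee_pos: [0.4631, 0.1419, 0.0913]
ee_rot: [[0.001, -1.0, -0.003], [-1.0, -0.001, -0.002], [0.002, 0.003, -1.0]]
force: [0.4, 0.1, 0.4]
grip_width: 0.307
finger_force: 39.5
turn [ 0.0019 -0.0014 -0.001 ] shift [-0.008 -0.005  0.658] | at [0.4631 0.1419 0.0913] q [ 0.7   0.19 -0.58 -0.   -0.8  -0.7 ] t 17.12 F [0.4 0.1 0.4] grip 0.307 39.5
```

View pics/place2.png

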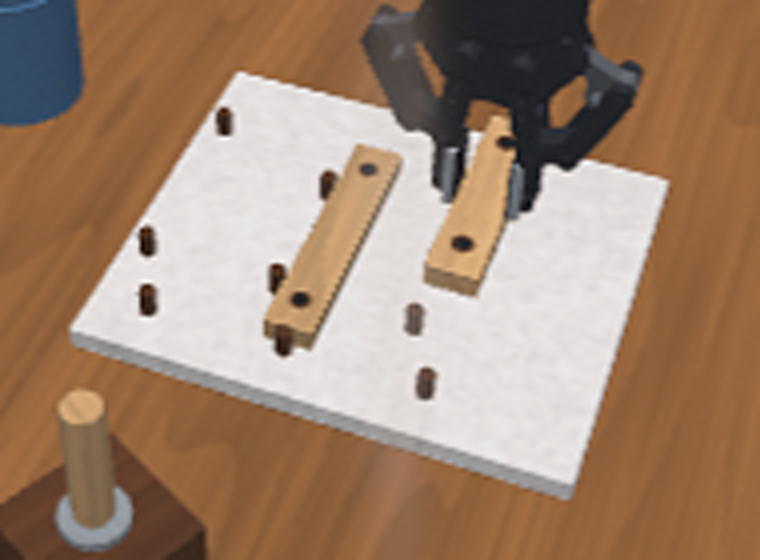

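The 120 mm slat is level above the nearest lane (left mark at (462,244)), and the 150 mm slat is still home (marks at (300,299) and (368,169)). I'll lower it.

```bash
python3 -m inch '[{"x":0,"y":0,"z":0.25,"ax":0,"ay":0,"az":0},{"x":0,"y":0,"z":0.2,"ax":0,"ay":0,"az":0},{"x":0,"y":0,"z":0.12,"ax":0,"ay":0,"az":0},{"x":0,"y":0,"z":0.07,"ax":0,"ay":0,"az":0},{"x":0,"y":0,"z":0,"ax":0,"ay":0,"az":0}]'
python3 -m inch '[{"x":0,"y":0,"z":0.02,"ax":0,"ay":0,"az":0},{"x":0,"y":-0.03,"z":0,"ax":0,"ay":0,"az":0},{"x":0,"y":-0.02,"z":0,"ax":0,"ay":0,"az":0},{"x":0,"y":0,"z":0,"ax":0,"ay":0,"az":0}]'
python3 -m inch '[{"x":-0.03,"y":0,"z":0,"ax":0,"ay":0,"az":0},{"x":-0.02,"y":0,"z":0,"ax":0,"ay":0,"az":0},{"x":0,"y":0,"z":0,"ax":0,"ay":0,"az":0}]'
```

```text
t: 17.8
ee_pos: [0.4645, 0.1426, 0.0289]
ee_rot: [[0.003, -1.0, -0.0], [-1.0, -0.003, -0.0], [0.0, 0.0, -1.0]]
force: [-0.1, 0.4, -1.2]
grip_width: 0.307
finger_force: 39.5
t: 18.3
ee_pos: [0.4678, 0.1422, 0.0265]
ee_rot: [[0.003, -1.0, -0.003], [-1.0, -0.003, -0.001], [0.001, 0.003, -1.0]]
force: [-7.1, 2.1, -0.1]
grip_width: 0.305
finger_force: 39.7
t: 18.68
ee_pos: [0.4677, 0.1466, 0.0262]
ee_rot: [[0.003, -1.0, -0.003], [-1.0, -0.003, -0.002], [0.002, 0.003, -1.0]]
force: [-5.9, -0.9, -0.8]
grip_width: 0.308
finger_force: 39.6
```

```bash
python3 -m inch '[{"x":0,"y":0.01,"z":0.03,"ax":0,"ay":0,"az":0},{"x":0,"y":0,"z":0,"ax":0,"ay":0,"az":0}]'
python3 -m inch '[{"x":-0.02,"y":0,"z":0,"ax":0,"ay":0,"az":0},{"x":-0.01,"y":0,"z":0,"ax":0,"ay":0,"az":0},{"x":0,"y":0,"z":0,"ax":0,"ay":0,"az":0}]'
```

```text
t: 18.92
ee_pos: [0.4677, 0.147, 0.0241]
ee_rot: [[0.003, -1.0, -0.001], [-1.0, -0.003, -0.001], [0.001, 0.001, -1.0]]
force: [-5.4, -2.2, 8.3]
grip_width: 0.306
finger_force: 40.5
t: 19.3
ee_pos: [0.4676, 0.1485, 0.0241]
ee_rot: [[0.003, -1.0, -0.002], [-1.0, -0.003, -0.003], [0.003, 0.002, -1.0]]
force: [-1.7, -11.1, 8.8]
grip_width: 0.309
finger_force: 40.6
```

```bash
python3 -m inch '[{"x":0.01,"y":-0.015,"z":-0.01,"ax":0,"ay":0,"az":0},{"x":0,"y":0,"z":0,"ax":0,"ay":0,"az":0}]'
python3 -m inch '[{"x":0,"y":0,"z":0,"ax":0,"ay":0,"az":0},{"x":0,"y":0,"z":0,"ax":0,"ay":0,"az":0},{"x":0,"y":0,"z":-0.1,"ax":0,"ay":0,"az":0},{"x":0,"y":0,"z":-0.3,"ax":0,"ay":0,"az":0},{"x":0,"y":0,"z":-0.5,"ax":0,"ay":0,"az":0},{"x":0,"y":0,"z":-0.5,"ax":0,"ay":0,"az":0},{"x":0,"y":0,"z":-0.3,"ax":0,"ay":0,"az":0},{"x":0,"y":0,"z":0,"ax":0,"ay":0,"az":0}]' 0.5
python3 go.py .5724 .3704 .20 151
```

```text
t: 19.55
ee_pos: [0.4678, 0.1482, 0.0242]
ee_rot: [[0.002, -1.0, -0.004], [-1.0, -0.002, -0.002], [0.002, 0.004, -1.0]]
force: [-8.3, -1.0, 3.3]
grip_width: 0.308
finger_force: 39.9
t: 20.55
ee_pos: [0.4714, 0.1506, 0.1985]
ee_rot: [[0.004, -1.0, 0.006], [-1.0, -0.004, 0.004], [-0.004, -0.006, -1.0]]
force: [-0.1, -0.0, -0.5]
grip_width: 0.498
finger_force: 0.0
turn [-0.0029  0.0033  0.3246] shift [-2.412  0.182 -0.015] | at [0.4714 0.1506 0.1985] q [ 0.71  0.08 -0.43  0.   -1.05 -0.7 ] t 20.55 F [-0.1 -0.  -0.5] grip 0.498 0.0
```

```bash
python3 -m inch '[{"x":-0.4,"y":-0.2,"z":0,"ax":0,"ay":0,"az":0},{"x":-0.5,"y":-0.2,"z":0,"ax":0,"ay":0,"az":0},{"x":-0.5,"y":-0.2,"z":0,"ax":0,"ay":0,"az":0},{"x":-0.5,"y":-0.2,"z":0,"ax":0,"ay":0,"az":0},{"x":-0.3,"y":-0.2,"z":0,"ax":0,"ay":0,"az":0},{"x":0,"y":0,"z":0,"ax":0,"ay":0,"az":0},{"x":0,"y":0,"z":0,"ax":0,"ay":0,"az":0}]'
python3 go.py .5725 .3705 .085 180.15
python3 - <<'E'
from h import *
g=snap('top'); a=g['frame'][190:290,235:325,::-1]
b=snap('side'); b=b['frame'][180:330,190:330,::-1]
cv2.imwrite('pics/top3.png',np.hstack([cv2.resize(a,(405,450),interpolation=cv2.INTER_CUBIC),cv2.resize(b,(390,450),interpolation=cv2.INTER_CUBIC)]))
E
```

```text
t: 21.42
ee_pos: [0.5686, 0.3694, 0.1939]
ee_rot: [[0.003, -1.0, -0.001], [-1.0, -0.003, -0.001], [0.001, 0.001, -1.0]]
force: [-0.1, -0.1, -0.5]
grip_width: 0.499
finger_force: 0.0
turn [ 0.0008 -0.0007  0.0004] shift [-0.011 -0.039  1.089] | at [0.5686 0.3694 0.1939] q [ 0.86  0.39 -0.03 -0.   -1.15 -0.86] t 21.43 F [-0.1 -0.1 -0.5] grip 0.499 0.0
```

View pics/top3.png

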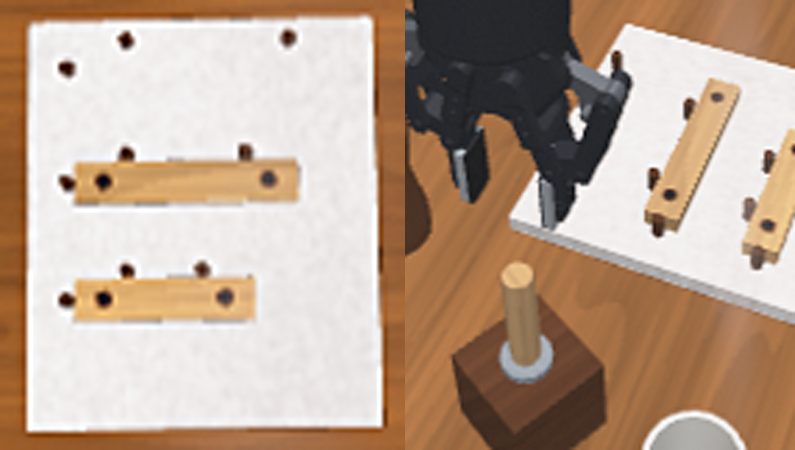

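Both slats are home, with marks at (103,181)/(268,178) and (103,298)/(225,297). The dabber at (518,275) in the right pane stands under the gripper. I'll measure the marks and take the dabber.

```bash
python3 - <<'E'
from h import *
g=load('top')
for p in((103,181),(268,178),(103,298),(225,297)):print(world(g,(p[0]+.5)/4.5-.5+235,(p[1]+.5)/4.5-.5+190,.029).round(4))
print('expected mid',[.5448,.1309+.055,.1309-.055],'short',[.4667,.1457+.04,.1457-.04])
E
python3 -m inch '[{"x":-0.01,"y":-0.04,"z":0.3,"ax":0,"ay":0,"az":0},{"x":0,"y":0,"z":0.3,"ax":0,"ay":0,"az":0},{"x":0,"y":0,"z":0.3,"ax":0,"ay":0,"az":0},{"x":0,"y":0,"z":0.19,"ax":0,"ay":0,"az":0},{"x":0,"y":0,"z":0,"ax":0,"ay":0,"az":0}]'
python3 -m inch '[{"x":0,"y":0,"z":0,"ax":0,"ay":0,"az":0},{"x":0,"y":0,"z":0,"ax":0,"ay":0,"az":0},{"x":0,"y":0,"z":0,"ax":0,"ay":0,"az":0},{"x":0,"y":0,"z":0,"ax":0,"ay":0,"az":0},{"x":0,"y":0,"z":0,"ax":0,"ay":0,"az":0},{"x":0,"y":0,"z":0,"ax":0,"ay":0,"az":0}]' 0.1 50
```

```text
[0.5455 0.1863 0.029 ]
[0.5461 0.0763 0.029 ]
[0.4678 0.1863 0.029 ]
[0.4675 0.1058 0.029 ]
expected mid [0.5448, 0.18589999999999998, 0.0759] short [0.4667, 0.1857, 0.10569999999999999]
t: 22.15
ee_pos: [0.5725, 0.3699, 0.0848]
ee_rot: [[0.003, -1.0, -0.002], [-1.0, -0.003, -0.002], [0.002, 0.002, -1.0]]
force: [-0.3, 0.0, 1.5]
grip_width: 0.504
finger_force: 0.0
t: 22.9
ee_pos: [0.5737, 0.3715, 0.0872]
ee_rot: [[0.004, -1.0, 0.002], [-1.0, -0.004, 0.001], [-0.001, -0.002, -1.0]]
force: [-0.4, -0.5, 6.0]
grip_width: 0.224
finger_force: 49.1
```

```bash
python3 -m inch '[{"x":0,"y":0,"z":-0.1,"ax":0,"ay":0,"az":0},{"x":0,"y":0,"z":-0.3,"ax":0,"ay":0,"az":0},{"x":0,"y":0,"z":-0.4,"ax":0,"ay":0,"az":0},{"x":0,"y":0,"z":-0.2,"ax":0,"ay":0,"az":0},{"x":0,"y":0,"z":0,"ax":0,"ay":0,"az":0},{"x":0,"y":0,"z":0,"ax":0,"ay":0,"az":0}]'
python3 go.py .4522 .3876 .19 180.15
python3 - <<'E'
from h import *
g=snap('side'); save(g,'lift',(170,200,370,350),4)
E
```

```text
t: 23.65
ee_pos: [0.5725, 0.3706, 0.1849]
ee_rot: [[0.003, -1.0, -0.001], [-1.0, -0.003, -0.001], [0.001, 0.001, -1.0]]
force: [0.2, 0.3, -1.1]
grip_width: 0.221
finger_force: 48.8
turn [ 0.0008 -0.0004  0.0003] shift [-0.173  1.203 -0.051] | at [0.5725 0.3706 0.1849] q [ 0.86  0.4  -0.03 -0.   -1.14 -0.86] t 23.65 F [ 0.2  0.3 -1.1] grip 0.221 48.8
```

View pics/lift.png

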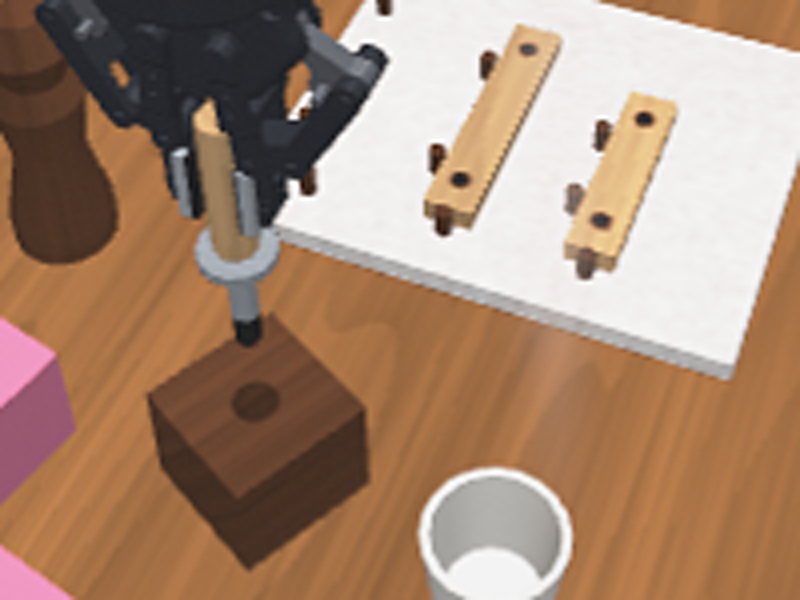

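The dabber is held above the block hole at (255,402), with its tip at (248,338). I'll check its tilt and the pot centre by calculation.

```bash
python3 - <<'E'
from h import *
g=load('side'); f=lambda u,v,z:world(g,(u+.5)/4-.5+170,(v+.5)/4-.5+200,z).round(4)
print('tip',f(248,339,.104),'flange',f(236,253,.161),'handle',f(209,108,.239),'hole',f(255,402,.06),'pot rim',f(496,535,.055))
E
```

```text
tip [0.5719 0.37   0.104 ] flange [0.572  0.3707 0.161 ] handle [0.5771 0.3686 0.239 ] hole [0.5716 0.371  0.06  ] pot rim [0.4508 0.3898 0.055 ]
```

```bash
python3 -m inch '[{"x":-0.04,"y":0.25,"z":0,"ax":0,"ay":0,"az":0},{"x":-0.05,"y":0.35,"z":0,"ax":0,"ay":0,"az":0},{"x":-0.05,"y":0.35,"z":0,"ax":0,"ay":0,"az":0},{"x":-0.04,"y":0.25,"z":0,"ax":0,"ay":0,"az":0},{"x":0,"y":0,"z":0,"ax":0,"ay":0,"az":0},{"x":0,"y":0,"z":0,"ax":0,"ay":0,"az":0}]'
python3 go.py .4517 .3886 .105 180.15
```

```text
t: 24.45
ee_pos: [0.4531, 0.3884, 0.1852]
ee_rot: [[0.004, -1.0, -0.0], [-1.0, -0.004, -0.001], [0.001, 0.0, -1.0]]
force: [-0.5, 1.0, -1.0]
grip_width: 0.218
finger_force: 48.9
turn [ 0.0003 -0.0006  0.0007] shift [-0.002  0.014  0.802] | at [0.4531 0.3884 0.1852] q [ 1.04  0.27 -0.23  0.   -1.08 -1.03] t 24.45 F [-0.5  1.  -1. ] grip 0.218 48.9
```

```bash
python3 -m inch '[{"x":0,"y":0.01,"z":0.3,"ax":0,"ay":0,"az":0},{"x":0,"y":0,"z":0.3,"ax":0,"ay":0,"az":0},{"x":0,"y":0,"z":0.2,"ax":0,"ay":0,"az":0},{"x":0,"y":0,"z":0,"ax":0,"ay":0,"az":0},{"x":0,"y":0,"z":0,"ax":0,"ay":0,"az":0},{"x":0,"y":0,"z":0,"ax":0,"ay":0,"az":0}]'
python3 -m inch '[{"x":0,"y":0,"z":-0.3,"ax":0,"ay":0,"az":0},{"x":0,"y":0,"z":-0.3,"ax":0,"ay":0,"az":0},{"x":0,"y":0,"z":-0.2,"ax":0,"ay":0,"az":0},{"x":0,"y":0,"z":0,"ax":0,"ay":0,"az":0}]'
python3 go.py .5457 .186 .16 180.15
python3 - <<'E'
from h import *
g=snap('top'); save(g,'dipped',(165,185,325,295),5)
E
```

```text
t: 25.2
ee_pos: [0.4526, 0.389, 0.1068]
ee_rot: [[0.003, -1.0, 0.001], [-1.0, -0.003, 0.001], [-0.001, -0.001, -1.0]]
force: [0.3, -0.4, -0.3]
grip_width: 0.221
finger_force: 48.9
t: 25.7
ee_pos: [0.4528, 0.3896, 0.1885]
ee_rot: [[0.004, -1.0, 0.003], [-1.0, -0.004, 0.004], [-0.004, -0.003, -1.0]]
force: [-0.5, 0.2, -0.9]
grip_width: 0.22
finger_force: 48.9
turn [-0.0018  0.0025  0.0006] shift [ 2.038 -0.924  0.285] | at [0.4528 0.3896 0.1885] q [ 1.04  0.26 -0.23  0.   -1.08 -1.03] t 25.7 F [-0.5  0.2 -0.9] grip 0.22 48.9
```

View pics/dipped.png

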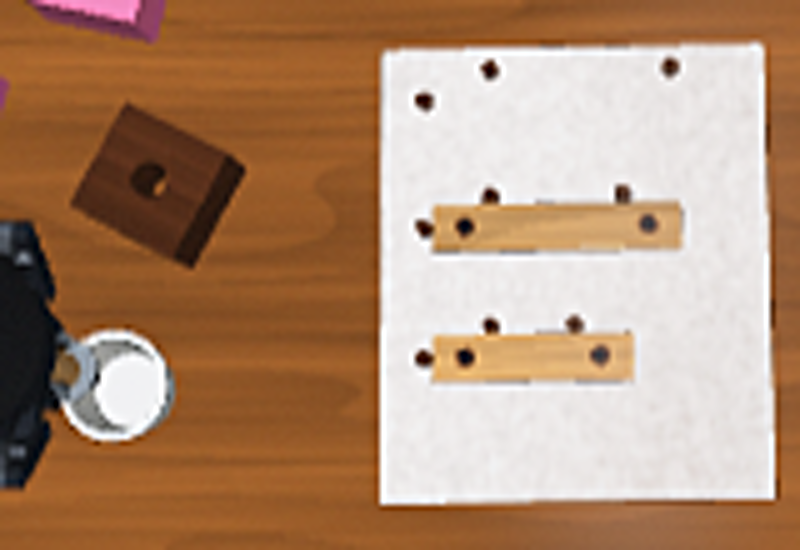

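The pot hasn't moved and both slats are still home (left marks at (465,227) and (465,357)). On to the left marks.

```bash
python3 -m inch '[{"x":0.4,"y":-0.19,"z":0,"ax":0,"ay":0,"az":0},{"x":0.5,"y":-0.24,"z":0,"ax":0,"ay":0,"az":0},{"x":0.5,"y":-0.24,"z":0,"ax":0,"ay":0,"az":0},{"x":0.45,"y":-0.18,"z":0.15,"ax":0,"ay":0,"az":0},{"x":0.18,"y":-0.08,"z":0.15,"ax":0,"ay":0,"az":0},{"x":0,"y":0,"z":0.1,"ax":0,"ay":0,"az":0},{"x":0,"y":0,"z":0.1,"ax":0,"ay":0,"az":0},{"x":0,"y":0,"z":0,"ax":0,"ay":0,"az":0}]'
python3 go.py .546 .1865 .112 180.15
```

```text
t: 26.75
ee_pos: [0.545, 0.1866, 0.1348]
ee_rot: [[0.005, -1.0, -0.001], [-1.0, -0.005, -0.001], [0.001, 0.001, -1.0]]
force: [-0.4, 0.5, -0.1]
grip_width: 0.218
finger_force: 49.0
turn [ 0.0009 -0.0005  0.0013] shift [ 0.001 -0.01   0.228] | at [0.545  0.1866 0.1348] q [ 0.67  0.28 -0.34 -0.   -0.95 -0.66] t 26.75 F [-0.4  0.5 -0.1] grip 0.218 49.0
```

```bash
python3 -m inch '[{"x":0,"y":-0.01,"z":0.1,"ax":0,"ay":0,"az":0},{"x":0,"y":0,"z":0.08,"ax":0,"ay":0,"az":0},{"x":0,"y":0,"z":0.05,"ax":0,"ay":0,"az":0},{"x":0,"y":0,"z":0.015,"ax":0,"ay":0,"az":0},{"x":0,"y":0,"z":0,"ax":0,"ay":0,"az":0},{"x":0,"y":0,"z":0,"ax":0,"ay":0,"az":0}]'
```

```text
t: 27.5
ee_pos: [0.5469, 0.1859, 0.1115]
ee_rot: [[0.003, -1.0, 0.0], [-1.0, -0.003, 0.0], [-0.0, -0.0, -1.0]]
force: [0.6, -0.7, -0.4]
grip_width: 0.218
finger_force: 49.0
```

```bash
python3 -m inch '[{"x":0,"y":0.01,"z":0.015,"ax":0,"ay":0,"az":0},{"x":0,"y":0,"z":0.01,"ax":0,"ay":0,"az":0},{"x":0,"y":0,"z":0,"ax":0,"ay":0,"az":0}]'
```

```text
t: 27.88
ee_pos: [0.5469, 0.1862, 0.1109]
ee_rot: [[0.004, -1.0, 0.003], [-1.0, -0.004, 0.001], [-0.001, -0.003, -1.0]]
force: [-1.8, -0.5, 12.4]
grip_width: 0.22
finger_force: 50.8
```

```bash
python3 -m inch '[{"x":0,"y":0,"z":-0.15,"ax":0,"ay":0,"az":0},{"x":0,"y":0,"z":-0.25,"ax":0,"ay":0,"az":0},{"x":0,"y":0.3,"z":0,"ax":0,"ay":0,"az":0},{"x":0,"y":0.38,"z":0,"ax":0,"ay":0,"az":0},{"x":0,"y":0.1,"z":0.1,"ax":0,"ay":0,"az":0},{"x":0,"y":0,"z":0.1,"ax":0,"ay":0,"az":0},{"x":0,"y":0,"z":0,"ax":0,"ay":0,"az":0}]'
python3 go.py .4682 .1865 .112 180.15
```

```text
t: 28.75
ee_pos: [0.468, 0.1855, 0.128]
ee_rot: [[0.003, -1.0, -0.001], [-1.0, -0.003, -0.001], [0.001, 0.001, -1.0]]
force: [-0.6, -0.2, -0.9]
grip_width: 0.221
finger_force: 49.2
turn [ 0.0006 -0.0007  0.0004] shift [-0.01  -0.002  0.16 ] | at [0.468  0.1855 0.128 ] q [ 0.77  0.17 -0.5   0.   -0.9  -0.77] t 28.75 F [-0.6 -0.2 -0.9] grip 0.221 49.2
```

```bash
python3 -m inch '[{"x":-0.01,"y":0,"z":0.08,"ax":0,"ay":0,"az":0},{"x":0,"y":0,"z":0.06,"ax":0,"ay":0,"az":0},{"x":0,"y":0,"z":0.03,"ax":0,"ay":0,"az":0},{"x":0,"y":0,"z":0.015,"ax":0,"ay":0,"az":0},{"x":0,"y":0,"z":0,"ax":0,"ay":0,"az":0}]'
```

```text
t: 29.38
ee_pos: [0.468, 0.1866, 0.111]
ee_rot: [[0.004, -1.0, 0.0], [-1.0, -0.004, -0.0], [0.0, -0.0, -1.0]]
force: [-2.3, -0.6, 6.5]
grip_width: 0.226
finger_force: 50.2
```

```bash
python3 -m inch '[{"x":0,"y":0,"z":-0.15,"ax":0,"ay":0,"az":0},{"x":0,"y":0,"z":-0.35,"ax":0,"ay":0,"az":0},{"x":-0.2,"y":0,"z":-0.28,"ax":0,"ay":0,"az":0},{"x":-0.5,"y":0,"z":0,"ax":0,"ay":0,"az":0},{"x":-0.5,"y":0.06,"z":0,"ax":0,"ay":0,"az":0},{"x":-0.5,"y":0.09,"z":0,"ax":0,"ay":0,"az":0},{"x":-0.32,"y":0,"z":0,"ax":0,"ay":0,"az":0},{"x":0,"y":0,"z":0,"ax":0,"ay":0,"az":0}]'
python3 go.py .4522 .3888 .107 180.15
python3 - <<'E'
from h import *
g=snap('side'); save(g,'t2',(170,180,400,350),3)
E
```

```text
t: 30.38
ee_pos: [0.4519, 0.3907, 0.1886]
ee_rot: [[0.006, -1.0, 0.0], [-1.0, -0.006, 0.0], [-0.0, -0.0, -1.0]]
force: [-0.4, -0.8, -0.6]
grip_width: 0.218
finger_force: 49.2
turn [-0.0002  0.0002  0.0019] shift [ 0.019 -0.003  0.816] | at [0.4519 0.3907 0.1886] q [ 1.04  0.26 -0.23  0.   -1.08 -1.03] t 30.38 F [-0.4 -0.8 -0.6] grip 0.218 49.2
```

View pics/t2.png

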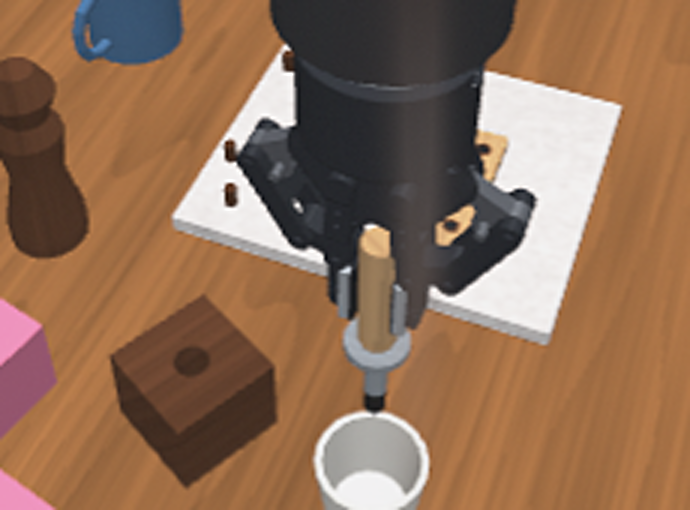

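The dabber is still upright above the pot (tip (374,403), rim centre (372,462)). Second dip.

```bash
python3 -m inch '[{"x":0.015,"y":0,"z":0.3,"ax":0,"ay":0,"az":0},{"x":0,"y":0,"z":0.3,"ax":0,"ay":0,"az":0},{"x":0,"y":0,"z":0.2,"ax":0,"ay":0,"az":0},{"x":0,"y":0,"z":0,"ax":0,"ay":0,"az":0},{"x":0,"y":0,"z":0,"ax":0,"ay":0,"az":0},{"x":0,"y":0,"z":0,"ax":0,"ay":0,"az":0}]'
python3 -m inch '[{"x":0,"y":0,"z":-0.3,"ax":0,"ay":0,"az":0},{"x":0,"y":0,"z":-0.3,"ax":0,"ay":0,"az":0},{"x":0,"y":0,"z":-0.2,"ax":0,"ay":0,"az":0},{"x":0,"y":0,"z":0,"ax":0,"ay":0,"az":0}]'
python3 go.py .5465 .0765 .112 180.15
python3 - <<'E'
from h import *
g=snap('top'); save(g,'dipped2',(235,190,325,290),5)
E
```

```text
t: 31.18
ee_pos: [0.4525, 0.3874, 0.1097]
ee_rot: [[0.003, -1.0, 0.001], [-1.0, -0.003, 0.002], [-0.002, -0.001, -1.0]]
force: [-0.0, -0.7, -1.4]
grip_width: 0.222
finger_force: 49.1
t: 31.68
ee_pos: [0.4528, 0.388, 0.1909]
ee_rot: [[0.004, -1.0, 0.003], [-1.0, -0.004, 0.004], [-0.004, -0.003, -1.0]]
force: [0.7, -0.7, -0.8]
grip_width: 0.222
finger_force: 49.1
turn [-0.0017  0.0025  0.0006] shift [ 3.118 -0.929  0.789] | at [0.4528 0.388  0.1909] q [ 1.04  0.26 -0.23  0.   -1.08 -1.03] t 31.68 F [ 0.7 -0.7 -0.8] grip 0.222 49.1
```

View pics/dipped2.png

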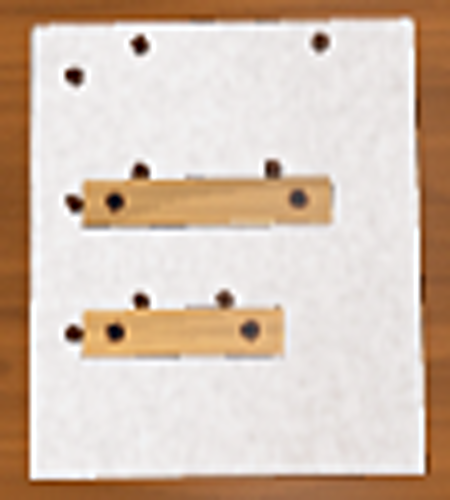

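Both slats are still home (right marks at (298,199) and (251,330)), and the dip reached about 27 mm below the rim. Now the right marks.

```bash
python3 -m inch '[{"x":0.4,"y":-0.1,"z":0,"ax":0,"ay":0,"az":0},{"x":0.5,"y":-0.15,"z":0,"ax":0,"ay":0,"az":0},{"x":0.55,"y":-0.15,"z":0,"ax":0,"ay":0,"az":0},{"x":0.55,"y":-0.15,"z":0,"ax":0,"ay":0,"az":0},{"x":0.55,"y":-0.15,"z":0.1,"ax":0,"ay":0,"az":0},{"x":0.4,"y":-0.15,"z":0.2,"ax":0,"ay":0,"az":0},{"x":0.17,"y":-0.08,"z":0.25,"ax":0,"ay":0,"az":0},{"x":0,"y":0,"z":0,"ax":0,"ay":0,"az":0}]'
python3 go.py .5465 .0765 .112 180.15
```

```text
t: 32.72
ee_pos: [0.5445, 0.0733, 0.1306]
ee_rot: [[0.001, -1.0, -0.005], [-1.0, -0.001, -0.002], [0.002, 0.005, -1.0]]
force: [-1.0, 0.4, -0.7]
grip_width: 0.216
finger_force: 49.1
turn [ 0.0032 -0.0013 -0.0013] shift [-0.032 -0.02   0.186] | at [0.5445 0.0733 0.1306] q [ 0.49  0.25 -0.4  -0.   -0.93 -0.49] t 32.73 F [-1.   0.4 -0.7] grip 0.216 49.1
```

```bash
python3 -m inch '[{"x":-0.01,"y":-0.01,"z":0.06,"ax":0,"ay":0,"az":0},{"x":0,"y":0,"z":0,"ax":0,"ay":0,"az":0},{"x":0,"y":0,"z":0,"ax":0,"ay":0,"az":0}]'
python3 go.py .5465 .0765 .112 180.15
```

```text
t: 33.1
ee_pos: [0.5472, 0.0772, 0.1278]
ee_rot: [[0.005, -1.0, 0.001], [-1.0, -0.005, 0.0], [-0.0, -0.001, -1.0]]
force: [-0.2, -0.5, -0.7]
grip_width: 0.215
finger_force: 49.1
turn [-0.0005  0.0002  0.0012] shift [0.007 0.007 0.158] | at [0.5472 0.0772 0.1278] q [ 0.49  0.25 -0.4   0.   -0.92 -0.49] t 33.1 F [-0.2 -0.5 -0.7] grip 0.215 49.1
```

```bash
python3 -m inch '[{"x":0.01,"y":0.01,"z":0.08,"ax":0,"ay":0,"az":0},{"x":0,"y":0,"z":0.06,"ax":0,"ay":0,"az":0},{"x":0,"y":0,"z":0.03,"ax":0,"ay":0,"az":0},{"x":0,"y":0,"z":0.015,"ax":0,"ay":0,"az":0},{"x":0,"y":0,"z":0,"ax":0,"ay":0,"az":0}]'
```

```text
t: 33.72
ee_pos: [0.5465, 0.0753, 0.1108]
ee_rot: [[0.004, -1.0, 0.001], [-1.0, -0.004, -0.0], [0.0, -0.001, -1.0]]
force: [-5.7, 1.0, 18.1]
grip_width: 0.22
finger_force: 52.3
```

Touched (18 N). Next is the short slat's right mark, at TCP (0.468, 0.106).

```bash
python3 -m inch '[{"x":0,"y":0,"z":-0.15,"ax":0,"ay":0,"az":0},{"x":0,"y":0,"z":-0.25,"ax":0,"ay":0,"az":0},{"x":-0.15,"y":0.3,"z":0,"ax":0,"ay":0,"az":0},{"x":-0.15,"y":0.38,"z":0,"ax":0,"ay":0,"az":0},{"x":0,"y":0.1,"z":0.1,"ax":0,"ay":0,"az":0},{"x":0,"y":0,"z":0.1,"ax":0,"ay":0,"az":0},{"x":0,"y":0,"z":0,"ax":0,"ay":0,"az":0},{"x":0,"y":0,"z":0,"ax":0,"ay":0,"az":0}]'
python3 go.py .4682 .1063 .112 180.15
```

```text
t: 34.72
ee_pos: [0.4687, 0.105, 0.1286]
ee_rot: [[0.003, -1.0, -0.0], [-1.0, -0.003, -0.001], [0.001, 0.0, -1.0]]
force: [0.3, -0.4, -0.5]
grip_width: 0.222
finger_force: 49.6
turn [ 0.0002 -0.0003  0.0001] shift [-0.013  0.005  0.166] | at [0.4687 0.105  0.1286] q [ 0.63  0.14 -0.55  0.   -0.89 -0.63] t 34.73 F [ 0.3 -0.4 -0.5] grip 0.222 49.6
```

```bash
python3 -m inch '[{"x":-0.01,"y":0,"z":0.08,"ax":0,"ay":0,"az":0},{"x":0,"y":0,"z":0.06,"ax":0,"ay":0,"az":0},{"x":0,"y":0,"z":0.03,"ax":0,"ay":0,"az":0},{"x":0,"y":0,"z":0.015,"ax":0,"ay":0,"az":0},{"x":0,"y":0,"z":0,"ax":0,"ay":0,"az":0}]'
```

```text
t: 35.35
ee_pos: [0.4681, 0.1061, 0.111]
ee_rot: [[0.004, -1.0, 0.0], [-1.0, -0.004, -0.0], [0.0, -0.0, -1.0]]
force: [-2.8, -0.5, 8.2]
grip_width: 0.221
finger_force: 50.7
```

```bash
python3 -m inch '[{"x":0,"y":0,"z":-0.15,"ax":0,"ay":0,"az":0},{"x":0,"y":0,"z":-0.35,"ax":0,"ay":0,"az":0},{"x":0,"y":0,"z":-0.3,"ax":0,"ay":0,"az":0},{"x":-0.4,"y":-0.15,"z":0,"ax":0,"ay":0,"az":0},{"x":-0.5,"y":-0.2,"z":0,"ax":0,"ay":0,"az":0},{"x":-0.5,"y":-0.2,"z":0,"ax":0,"ay":0,"az":0},{"x":-0.5,"y":-0.2,"z":0,"ax":0,"ay":0,"az":0},{"x":-0.5,"y":-0.2,"z":0,"ax":0,"ay":0,"az":0}]'
python3 -m inch '[{"x":-0.25,"y":-0.1,"z":0,"ax":0,"ay":0,"az":0},{"x":0,"y":0,"z":0,"ax":0,"ay":0,"az":0},{"x":0,"y":0,"z":0,"ax":0,"ay":0,"az":0},{"x":0,"y":0,"z":0,"ax":0,"ay":0,"az":0}]'
python3 go.py .5725 .3708 .0872 180.15
python3 - <<'E'
from h import *
g=snap('side'); save(g,'ret',(170,200,370,350),4)
E
```

```text
t: 36.35
ee_pos: [0.5627, 0.3481, 0.1901]
ee_rot: [[0.003, -1.0, 0.0], [-1.0, -0.003, -0.0], [0.0, -0.0, -1.0]]
force: [1.0, 1.3, -0.8]
grip_width: 0.218
finger_force: 49.5
t: 36.85
ee_pos: [0.5719, 0.3706, 0.1907]
ee_rot: [[0.003, -1.0, 0.0], [-1.0, -0.003, 0.0], [-0.0, -0.0, -1.0]]
force: [0.3, -0.2, -0.3]
grip_width: 0.22
finger_force: 49.5
turn [-0.0001  0.0001  0.0001] shift [-0.002 -0.006  1.035] | at [0.5719 0.3706 0.1907] q [ 0.86  0.39 -0.03 -0.   -1.15 -0.86] t 36.85 F [ 0.3 -0.2 -0.3] grip 0.22 49.5
```

View pics/ret.png

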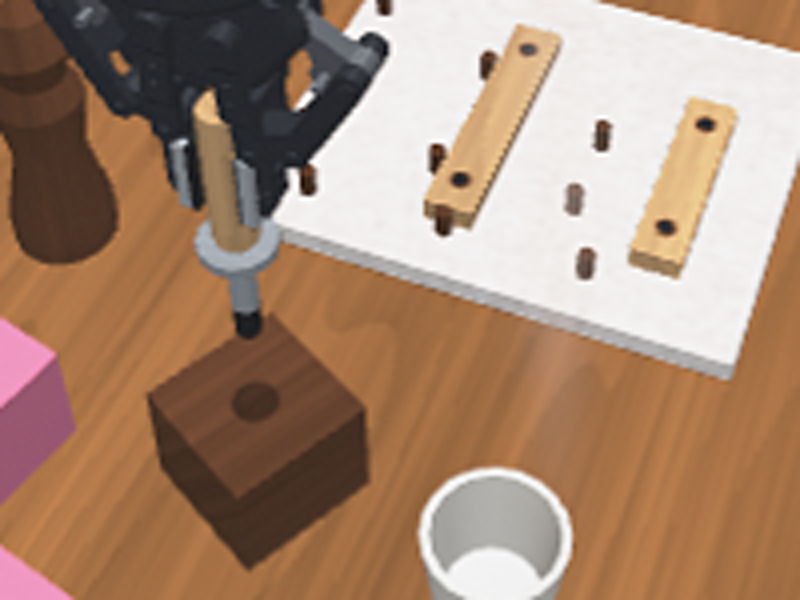

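The short slat has been knocked off its seat; its marks are now at (706,124)/(665,228). That happened after its right mark was touched, because the dabber met it at full slat height. I'll put the dabber back first and then reseat the slat.

```bash
python3 -m inch '[{"x":0,"y":-0.005,"z":0.3,"ax":0,"ay":0,"az":0},{"x":0,"y":0,"z":0.2,"ax":0,"ay":0,"az":0},{"x":0,"y":0,"z":0.2,"ax":0,"ay":0,"az":0},{"x":0,"y":0,"z":0.2,"ax":0,"ay":0,"az":0},{"x":0,"y":0,"z":0.1,"ax":0,"ay":0,"az":0},{"x":0,"y":0,"z":0,"ax":0,"ay":0,"az":0},{"x":0,"y":0,"z":0,"ax":0,"ay":0,"az":0}]'
python3 go.py .5725 .3708 .0872 180.15
```

```text
t: 37.78
ee_pos: [0.5731, 0.3717, 0.0914]
ee_rot: [[0.003, -1.0, 0.001], [-1.0, -0.003, 0.001], [-0.001, -0.001, -1.0]]
force: [-0.6, -0.1, -0.8]
grip_width: 0.219
finger_force: 49.5
turn [-0.0008  0.0006  0.0005] shift [0.009 0.006 0.042] | at [0.5731 0.3717 0.0914] q [ 0.86  0.48 -0.14  0.   -0.95 -0.86] t 37.77 F [-0.6 -0.1 -0.8] grip 0.219 49.5
```

```bash
python3 -m inch '[{"x":0.005,"y":0.005,"z":0.025,"ax":0,"ay":0,"az":0},{"x":0,"y":0,"z":0.015,"ax":0,"ay":0,"az":0},{"x":0,"y":0,"z":0,"ax":0,"ay":0,"az":0}]'
python3 -m inch '[{"x":0,"y":0,"z":0,"ax":0,"ay":0,"az":0},{"x":0,"y":0,"z":0,"ax":0,"ay":0,"az":0},{"x":0,"y":0,"z":0,"ax":0,"ay":0,"az":0},{"x":0,"y":0,"z":0,"ax":0,"ay":0,"az":0},{"x":0,"y":0,"z":-0.2,"ax":0,"ay":0,"az":0},{"x":0,"y":0,"z":-0.4,"ax":0,"ay":0,"az":0},{"x":0,"y":0,"z":-0.5,"ax":0,"ay":0,"az":0},{"x":0,"y":0,"z":0,"ax":0,"ay":0,"az":0}]' 0.5
python3 - <<'E'
from h import *
g=snap('top'); a=g['frame'][190:290,235:325,::-1]
b=snap('side'); b=b['frame'][200:330,170:283,::-1]
cv2.imwrite('pics/top4.png',np.hstack([cv2.resize(a,(405,450),interpolation=cv2.INTER_CUBIC),cv2.resize(b,(390,450),interpolation=cv2.INTER_CUBIC)]))
E
```

```text
t: 38.15
ee_pos: [0.5722, 0.3711, 0.0873]
ee_rot: [[0.004, -1.0, 0.001], [-1.0, -0.004, 0.0], [-0.0, -0.001, -1.0]]
force: [-2.6, -0.9, 5.1]
grip_width: 0.221
finger_force: 50.2
t: 39.15
ee_pos: [0.5741, 0.3725, 0.2016]
ee_rot: [[0.004, -1.0, 0.006], [-1.0, -0.004, 0.005], [-0.005, -0.006, -1.0]]
force: [-0.3, 0.1, -0.5]
grip_width: 0.501
finger_force: 0.0
```

View pics/top4.png

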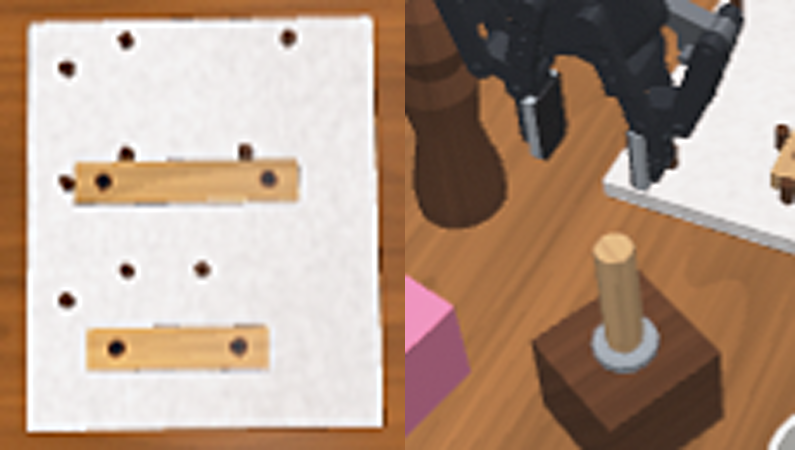

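The dabber stands in its block at (625,300). The short slat lies parallel to its lane but too near the robot, with marks at (117,348)/(238,347). I'll compute its pose.

```bash
cat > marks.py <<'E'
from h import *
g=snap('top')
# short/mid slat marks: dark blobs inside wood-coloured regions
f=g['frame'].astype(int); sub=f[190:290,235:325]
hsv=cv2.cvtColor(g['frame'][190:290,235:325],cv2.COLOR_RGB2HSV)
wood=((hsv[...,1]>70)&(hsv[...,2]>130)).astype('uint8'); wood[:, :6]=0; wood[:,83:]=0; wood[:5]=0; wood[93:]=0
cs,_=cv2.findContours(wood,cv2.RETR_EXTERNAL,cv2.CHAIN_APPROX_NONE)
for c in cs:
    if cv2.contourArea(c)<100: continue
    m=np.zeros_like(wood);cv2.drawContours(m,[c],-1,1,-1);m=cv2.erode(m,np.ones((3,3),'uint8'))
    w=np.clip(140-sub.sum(2)/3,0,None)*m;n,l=cv2.connectedComponents((w>5).astype('uint8'))
    P=[]
    for i in range(1,n):
        k=(l==i); 
        if k.sum()<3: continue
        v,u=np.nonzero(k);ww=w[k];P.append(world(g,235+(u*ww).sum()/ww.sum(),190+(v*ww).sum()/ww.sum(),.029)[:2])
    P=np.array(P); print(P.round(4).tolist(),'c',P.mean(0).round(4),'ang',np.degrees(np.arctan2(P[0,0]-P[-1,0],P[0,1]-P[-1,1])).round(2))
E
python3 marks.py; python3 go.py .435 .1365 .2 180.15
```

```text
[[0.4352, 0.1778], [0.4354, 0.0976]] c [0.4353 0.1377] ang -0.14
[[0.5454, 0.1863], [0.5459, 0.0763]] c [0.5456 0.1313] ang -0.26
turn [ 0.0005 -0.0001  0.0003] shift [ 2.338  1.373 -0.043] | at [0.5716 0.3707 0.1957] q [ 0.86  0.39 -0.02 -0.   -1.16 -0.86] t 39.3 F [-1.  -0.  -0.7] grip 0.501 0.0
```

```bash
python3 -m inch '[{"x":0.3,"y":0.18,"z":0,"ax":0,"ay":0,"az":0},{"x":0.45,"y":0.26,"z":0,"ax":0,"ay":0,"az":0},{"x":0.45,"y":0.26,"z":0,"ax":0,"ay":0,"az":0},{"x":0.45,"y":0.26,"z":0,"ax":0,"ay":0,"az":0},{"x":0.45,"y":0.26,"z":0,"ax":0,"ay":0,"az":0},{"x":0.22,"y":0.14,"z":0.4,"ax":0,"ay":0,"az":0},{"x":0,"y":0,"z":0.5,"ax":0,"ay":0,"az":0},{"x":0,"y":0,"z":0,"ax":0,"ay":0,"az":0}]' 0.55
python3 -m inch '[{"x":0,"y":0,"z":0.2,"ax":0,"ay":0,"az":0},{"x":0,"y":0,"z":0,"ax":0,"ay":0,"az":0},{"x":0,"y":0,"z":0,"ax":0,"ay":0,"az":0}]'
python3 go.py .4358 .1385 .023 180.15
```

```text
t: 40.3
ee_pos: [0.4342, 0.1362, 0.1032]
ee_rot: [[0.002, -1.0, -0.007], [-1.0, -0.002, -0.005], [0.005, 0.007, -1.0]]
force: [-0.7, 0.1, 0.8]
grip_width: 0.55
finger_force: 0.0
t: 40.67
ee_pos: [0.4376, 0.1391, 0.0875]
ee_rot: [[0.004, -1.0, 0.001], [-1.0, -0.004, 0.0], [-0.0, -0.001, -1.0]]
force: [0.6, -0.4, 0.5]
grip_width: 0.553
finger_force: 0.0
turn [-0.0006  0.0002  0.0008] shift [0.006 0.018 0.645] | at [0.4376 0.1391 0.0875] q [ 0.74  0.16 -0.64  0.   -0.77 -0.74] t 40.67 F [ 0.6 -0.4  0.5] grip 0.553 0.0
```

```bash
python3 -m inch '[{"x":0.005,"y":0.015,"z":0.3,"ax":0,"ay":0,"az":0},{"x":0,"y":0,"z":0.2,"ax":0,"ay":0,"az":0},{"x":0,"y":0,"z":0.1,"ax":0,"ay":0,"az":0},{"x":0,"y":0,"z":0.04,"ax":0,"ay":0,"az":0},{"x":0,"y":0,"z":0,"ax":0,"ay":0,"az":0}]'
python3 -m inch '[{"x":0,"y":0,"z":0,"ax":0,"ay":0,"az":0},{"x":0,"y":0,"z":0,"ax":0,"ay":0,"az":0},{"x":0,"y":0,"z":0,"ax":0,"ay":0,"az":0},{"x":0,"y":0,"z":0,"ax":0,"ay":0,"az":0},{"x":0,"y":0,"z":0,"ax":0,"ay":0,"az":0}]' 0.2 40
python3 go.py .4677 .1465 .0255 180.15
```

```text
t: 41.3
ee_pos: [0.4357, 0.1383, 0.0228]
ee_rot: [[0.004, -1.0, 0.0], [-1.0, -0.004, 0.0], [-0.0, -0.0, -1.0]]
force: [0.5, -0.0, -0.1]
grip_width: 0.549
finger_force: 0.0
t: 41.92
ee_pos: [0.4359, 0.1383, 0.0231]
ee_rot: [[0.004, -1.0, 0.001], [-1.0, -0.004, 0.001], [-0.001, -0.001, -1.0]]
force: [-1.2, -0.5, 6.5]
grip_width: 0.312
finger_force: 39.4
turn [-0.0008  0.0005  0.0006] shift [-0.081 -0.319 -0.024] | at [0.4359 0.1383 0.0231] q [ 0.74  0.26 -0.72  0.   -0.59 -0.74] t 41.92 F [-1.2 -0.5  6.5] grip 0.312 39.4
```

```bash
python3 -m inch '[{"x":0,"y":0,"z":-0.04,"ax":0,"ay":0,"az":0},{"x":0,"y":-0.1,"z":0,"ax":0,"ay":0,"az":0},{"x":0,"y":-0.14,"z":0,"ax":0,"ay":0,"az":0},{"x":0,"y":-0.05,"z":0,"ax":0,"ay":0,"az":0},{"x":0,"y":-0.02,"z":0,"ax":0,"ay":0,"az":0},{"x":0,"y":0,"z":0.03,"ax":0,"ay":0,"az":0},{"x":0,"y":-0.015,"z":0,"ax":0,"ay":0,"az":0},{"x":0,"y":0,"z":0,"ax":0,"ay":0,"az":0}]'
python3 -m inch '[{"x":-0.04,"y":0,"z":0,"ax":0,"ay":0,"az":0},{"x":-0.025,"y":0,"z":0,"ax":0,"ay":0,"az":0},{"x":0,"y":0,"z":0,"ax":0,"ay":0,"az":0}]'
```

```text
t: 42.92
ee_pos: [0.4676, 0.1379, 0.0232]
ee_rot: [[0.003, -1.0, -0.0], [-1.0, -0.003, -0.0], [0.0, 0.0, -1.0]]
force: [-1.0, -0.7, 1.6]
grip_width: 0.31
finger_force: 39.7
t: 43.3
ee_pos: [0.4676, 0.1449, 0.0232]
ee_rot: [[0.004, -1.0, -0.0], [-1.0, -0.004, 0.0], [-0.0, 0.0, -1.0]]
force: [-1.4, 0.7, 1.7]
grip_width: 0.313
finger_force: 39.7
```

```bash
python3 -m inch '[{"x":-0.015,"y":0,"z":0,"ax":0,"ay":0,"az":0},{"x":-0.01,"y":-0.015,"z":0,"ax":0,"ay":0,"az":0},{"x":0,"y":0,"z":0,"ax":0,"ay":0,"az":0}]'
```

```text
t: 43.68
ee_pos: [0.4677, 0.1461, 0.0232]
ee_rot: [[0.003, -1.0, -0.003], [-1.0, -0.003, -0.002], [0.002, 0.003, -1.0]]
force: [-8.3, -0.6, 8.0]
grip_width: 0.311
finger_force: 40.5
```

```bash
python3 -m inch '[{"x":-0.015,"y":0.01,"z":-0.005,"ax":0,"ay":0,"az":0},{"x":-0.01,"y":0,"z":0,"ax":0,"ay":0,"az":0},{"x":0,"y":0,"z":0,"ax":0,"ay":0,"az":0}]'
```

```text
t: 44.05
ee_pos: [0.4672, 0.1471, 0.0233]
ee_rot: [[0.003, -1.0, -0.003], [-1.0, -0.003, -0.004], [0.004, 0.003, -1.0]]
force: [2.5, -12.7, 0.9]
grip_width: 0.308
finger_force: 39.8
```

```bash
python3 -m inch '[{"x":0.01,"y":-0.015,"z":0,"ax":0,"ay":0,"az":0},{"x":0,"y":0,"z":0,"ax":0,"ay":0,"az":0}]'
python3 -m inch '[{"x":0,"y":0,"z":0,"ax":0,"ay":0,"az":0},{"x":0,"y":0,"z":0,"ax":0,"ay":0,"az":0},{"x":0,"y":0,"z":-0.1,"ax":0,"ay":0,"az":0},{"x":0,"y":0,"z":-0.3,"ax":0,"ay":0,"az":0},{"x":0,"y":0,"z":-0.5,"ax":0,"ay":0,"az":0},{"x":0,"y":0,"z":-0.5,"ax":0,"ay":0,"az":0},{"x":0,"y":0,"z":-0.5,"ax":0,"ay":0,"az":0},{"x":0,"y":0,"z":0,"ax":0,"ay":0,"az":0}]' 0.5
python3 -m inch '[{"x":0.5,"y":-0.15,"z":0,"ax":0,"ay":0,"az":0},{"x":0.5,"y":-0.15,"z":0,"ax":0,"ay":0,"az":0},{"x":0.5,"y":-0.15,"z":0,"ax":0,"ay":0,"az":0},{"x":0.5,"y":-0.15,"z":0,"ax":0,"ay":0,"az":0},{"x":0.5,"y":0,"z":0,"ax":0,"ay":0,"az":0},{"x":0.5,"y":0,"z":0,"ax":0,"ay":0,"az":0},{"x":0.5,"y":0,"z":0,"ax":0,"ay":0,"az":0},{"x":0,"y":0,"z":0,"ax":0,"ay":0,"az":0}]'
python3 marks.py
python3 - <<'E'
from h import *
g=load('top')
print('handle top z', [world(g,(u+.5)/5-.5+165,(v+.5)/5-.5+185).round(3).tolist() for u,v in((117,157),(160,192))])
E
```

```text
t: 44.3
ee_pos: [0.4678, 0.1468, 0.0232]
ee_rot: [[0.002, -1.0, -0.004], [-1.0, -0.002, -0.003], [0.003, 0.004, -1.0]]
force: [-6.0, -3.8, 5.3]
grip_width: 0.309
finger_force: 40.1
t: 45.3
ee_pos: [0.472, 0.15, 0.219]
ee_rot: [[0.004, -1.0, 0.008], [-1.0, -0.004, 0.005], [-0.005, -0.008, -1.0]]
force: [0.0, -0.4, -1.2]
grip_width: 0.5
finger_force: 0.0
t: 46.3
ee_pos: [0.5303, -0.2039, 0.2131]
ee_rot: [[-0.001, -1.0, -0.001], [-1.0, 0.001, -0.0], [0.0, 0.001, -1.0]]
force: [-0.4, -0.5, -0.1]
grip_width: 0.499
finger_force: 0.0
[[0.4675, 0.1859], [0.4678, 0.1061]] c [0.4676 0.146 ] ang -0.27
[[0.5454, 0.1863], [0.5459, 0.0763]] c [0.5456 0.1313] ang -0.28
handle top z [[0.571, 0.369, 0.145], [0.563, 0.362, 0.067]]
```

```bash
python3 -c "
from cell import order; print(order.finish_job())"
```

```text
the job is handed in; nothing more can be done
None
```

The job is handed in with no verdict shown: the 150 mm and 120 mm slats (the 180 mm one was absent) measured within 1 mm of their seats, both dips and all four marks were done in order, the dabber is back in its block, and the short slat, knocked aside after its last touch, was reseated.

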